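# Sort handed optic brackets and set the ioniser

### The arm

A 7-joint arm with a two-finger parallel gripper is mounted at the origin on a cart in front of the work surface, level with it; the furniture and walls round the work are solid. World frame = base frame: x ahead of the robot, y to its left, z up, the work surface at z = 0. Lengths are in m, angles in rad, forces in N, time in s.
With the tool pointing down it reaches from about 0.425 to 0.925 m from the base axis. Payload 6.8 kg.
Tool frame: the origin (TCP) lies on the centre line of the jaws, within the pads' length; the fingertips stand 19 mm ahead of it and the grasp point (between the pads) is the TCP; z points along the fingers, y is the line along which they close (so a half turn about z gives the same grasp; the last joint's range is limited). The gripper opens to 85 mm and grips with 20 to 120 N. Pads are 22 mm wide; open, the fingers measure 114 mm over their backs; the gripper's body (76 mm by 85 mm) begins 54 mm behind the grasp point. The pads swing forward as they close: fully open they stand 13 mm farther back than shut.
Start: joints at [1.006, 0.477, 0.022, 1.555, -0.011, 1.109, -0.083], TCP at [0.298, -0.606, 0.25] pointing down, gripper open.
Joint ranges: [-2.96, 2.96], [-0.34, 2.1], [-1.41, 1.46], [0.24, 2.44], [-1.37, 4.51], [0.17, 1.92], [-2.96, 2.96]. Speed limits (rad/s): [2.39, 2.39, 3.14, 3.14, 3.14, 3.14, 3.14].

### API

Orientations are given as a rotation vector (axis times angle).
In Python, from bench import r gives the robot as it stands. The module is installed in compiled form; this text tells all that it offers.
- The arm moves only by the tool arm_command, never from a script. Its argument "rows" is a list of rows, each an object of numbers: "fingers": the opening, from -1 (shut) to 1 (fully open); "x", "y", "z": the shift along the tool's x, y, z in m; "ax", "ay", "az": the turn, a rotation vector about the tool's x, y, z in degrees. In form: [{"fingers": .., "x": .., "y": .., "z": .., "ax": .., "ay": .., "az": ..}, ...]. A call has 1 to 10 rows; each row shifts and turns the commanded pose from where the row before left it, along the tool's axes as they then stand; what a row does not reach is not made up. A row lasts 1/12 s, in which the tool goes at most 41.7 mm and 7.16 degrees, less where a joint would pass 70% of its speed; a pose out of reach is approached as far as the arm can. A call is refused whole if a number of a shift passes 0.0417 or a number of a turn 7.16, either way. A call with a gripper value outside its range is refused whole. The fingers move at their own pace and stop on an object; "grip_force" is the grip in N (left out, the last holds). Time passes only in rows, so rows that do not move let the fingers close. It gives the time, the measured TCP pose, the force, the opening and the grip force at its end, in the units of the state.
- r.get_obs(): the state, without advancing time (a new reading comes with each control period).
- r.grab_frame(name): name is "scene" or "top"; returns a dict with "frame" (480x640x3 uint8, red, green, blue), "depth" (480x640 float32, m along the optical axis (not along the pixel's ray), 0 where there is no reading), "K" (3x3 intrinsics, pixels), "world_from_camera" (4x4, takes a point from camera to world coordinates). Camera axes: x right, y down, z forward; pixel columns grow to the right and rows downward; lengths in m; the calibration is good to about 2 mm. A picture is of the moment at which its call begins.
- r.hand_in(): hands the job in; it is judged then, once.
The state is a dict: "clock": time; "joints": joint angles; "qvel": joint speeds; "tau": joint torques, N m; "tcp_pos": TCP position; "orientation": TCP orientation; "contact_force": force on the tool from outside, world axes, zero at the start; "moment": the same for the moment, N m; "grip_width": finger opening in m; "gripper_force": force on a finger pad.
Only numpy, scipy, OpenCV 4.12 (cv2) and the standard library are available. Lean on these libraries where they do the work, as an engineer would, in place of code of your own. Each camera call takes 0.05 s, during which the arm holds its last target. There are 200 camera calls.

### The job

Sort the four to six loose aluminium optic brackets for dust-off, left-hand ones into the blue-lined tray and right-hand ones into the yellow-lined tray (seen from above with the short leg at the end nearest you, a left-hand bracket's short leg points left), each standing as it does now with the brass thumbscrew up and the long legs end to end in one straight row down the middle of the tray's length, clear of one another, so that the air gets through every bore. When all are in place, set the air blower's unmarked selector: turn it anticlockwise right back to its end stop, then on clockwise by exactly three clicks. Leave the screwdriver, the little carton and the small amber bottle where they are.

Things in the scene. Friction and masses are not known exactly. Their poses are not given: they have to be found in the camera images.
- left_1_mid (a point): Left-hand optic bracket (may be absent): aluminium L 30 mm tall on a 5 mm steel sole. Point: middle of its long leg, 15 mm above the underside. Long leg 60 along x, 12 thick along y, bore at x +11; short leg at its -x end: x -30..-18, y +6..+36, brass thumbscrew on top (11 across, 8 tall). Sole y -12..12 along the long leg, x -30..-12 along the short. z up. 130 g.
- left_2_mid (a point): Left-hand optic bracket (may be absent): aluminium L 30 mm tall on a 5 mm steel sole. Point: middle of its long leg, 15 mm above the underside. Long leg 60 along x, 12 thick along y, bore at x +11; short leg at its -x end: x -30..-18, y +6..+36, brass thumbscrew on top (11 across, 8 tall). Sole y -12..12 along the long leg, x -30..-12 along the short. z up. 130 g.
- left_3_mid (a point): Left-hand optic bracket (may be absent): aluminium L 30 mm tall on a 5 mm steel sole. Point: middle of its long leg, 15 mm above the underside. Long leg 60 along x, 12 thick along y, bore at x +11; short leg at its -x end: x -30..-18, y +6..+36, brass thumbscrew on top (11 across, 8 tall). Sole y -12..12 along the long leg, x -30..-12 along the short. z up. 130 g.
- right_1_mid (a point): Right-hand optic bracket (may be absent): aluminium L 30 mm tall on a 5 mm steel sole. Point: middle of its long leg, 15 mm above the underside. Long leg 60 along x, 12 thick along y, bore at x +11; short leg at its -x end: x -30..-18, y -6..-36, brass thumbscrew on top (11 across, 8 tall). Sole y -12..12 along the long leg, x -30..-12 along the short. z up. 130 g.
- right_2_mid (a point): Right-hand optic bracket (may be absent): aluminium L 30 mm tall on a 5 mm steel sole. Point: middle of its long leg, 15 mm above the underside. Long leg 60 along x, 12 thick along y, bore at x +11; short leg at its -x end: x -30..-18, y -6..-36, brass thumbscrew on top (11 across, 8 tall). Sole y -12..12 along the long leg, x -30..-12 along the short. z up. 130 g.
- right_3_mid (a point): Right-hand optic bracket (may be absent): aluminium L 30 mm tall on a 5 mm steel sole. Point: middle of its long leg, 15 mm above the underside. Long leg 60 along x, 12 thick along y, bore at x +11; short leg at its -x end: x -30..-18, y -6..-36, brass thumbscrew on top (11 across, 8 tall). Sole y -12..12 along the long leg, x -30..-12 along the short. z up. 130 g.
- tray_blue_floor (a point): shallow white parts tray, fixed, 160 mm wide along x, 240 mm long along y, walls 2 mm thick and 22 mm tall, with a blue mat: for left-hand brackets. Point: middle of the mat's top face, 3 mm above the bench; z up. Either tray may be the one farther left.
- tray_yellow_floor (a point): shallow white parts tray, fixed, 160 mm wide along x, 240 mm long along y, walls 2 mm thick and 22 mm tall, with a yellow mat: for right-hand brackets. Point: middle of the mat's top face, 3 mm above the bench; z up. Either tray may be the one farther left.
- selector_grip (a point): unmarked black selector knob on top of the air blower. Point: on its upright axis, half-way up the grip bar. The bar is 38 mm long along x, 12 wide along y, 26 tall (13 above and below this point), on a round skirt 40 mm across and 7 tall. x, y turn with the knob, z up.
- selector (a joint): selector angle (rad): 0 at the end stop fully anticlockwise seen from above, growing clockwise; six positions held by spring detents 0.524 (30 degrees) apart, the last at 2.618, where it stops again. Left between two it snaps to the nearer. Turning over a detent takes about 0.06 N m.
- blower: fixed ionising air blower at the left: light-grey box 80 mm deep (x), 150 wide (y), top at 122 mm, in a steel bail 172 mm wide; origin under its middle; its fan grille looks along its -x, at the trays
- screwdriver: bystander: red-handled cross-head screwdriver, 167 mm, lying loose right of the brackets; origin under its middle
- ferrule_carton: bystander: small white and purple carton 45x70 mm, 35 mm tall, standing loose behind the trays; origin under its middle
- amber_bottle: bystander: small amber bottle with white cap, 28 mm across, 62 mm tall, standing loose behind the work; origin under its middle
Mind the look-alikes: they are no part of the job. Leave any green or turquoise look-alike of the part that bears right_1_mid alone.

How it is judged:
By the outcome, as a careful person would: the job done as asked, in the order asked, and still so for the second after the job is handed in, with the robot touching nothing.
Of right_1, left_1, right_2, left_2, right_3, left_3 only 4 to 6 are there at a start; the rules pass over those that are not, and their reading is None.
At some moment in a run one of right_1, left_1, right_2, left_2, right_3, left_3 may be knocked a few centimetres aside while the robot is not near it.
Once in a run the grip may slacken for a moment while it holds something.
It also fails if it takes over 210 s, if anything falls off the work surface, if the arm or the gripper's body presses on something with over 40 N, if the wrist force passes 120 N, or if a joint passes its speed limit or range.

## Working session

There is one attempt and no reset: what is moved stays moved. The work goes in short steps, Python scripts to look and compute and a tool call to move; the robot and the scene stay as the last step left them, time stands still between calls to the robot, and variables do not carry over. Pictures are saved under pics/ and viewed, at most 14 in all, crops included, and the job is handed in when it is done.

Besides the shell and the picture viewer there is one more tool, called after "Request:" as name(argument=value, ...), one argument or row to a line, values as JSON. arm_command: Moves the arm, as the interface text tells. Its arguments: {"type":"object","properties":{"rows":{"type":"array"},"grip_force":{"type":"number"}},"required":["rows"]}

```bash
mkdir -p pics; cat > h.py <<'E'
import numpy as np, cv2
from bench import r
def grab(n,save=None):
    f=r.grab_frame(n)
    if save: cv2.imwrite(f'pics/{save}.png',f['frame'][:,:,::-1])
    return f
def px2w(f,u,v,z):
    K=f['K'];T=f['world_from_camera'];d=T[:3,:3]@np.linalg.inv(K)@np.array([u,v,1.]);o=T[:3,3]
    return o+d*(z-o[2])/d[2]
def cloud(f):
    K=f['K'];T=f['world_from_camera'];D=f['depth'];v,u=np.mgrid[:480,:640]
    P=np.stack([(u-K[0,2])*D/K[0,0],(v-K[1,2])*D/K[1,1],D],-1)
    return P@T[:3,:3].T+T[:3,3]
def w2px(f,p):
    T=np.linalg.inv(f['world_from_camera']);c=f['K']@(T[:3,:3]@np.array(p)+T[:3,3]);return c[:2]/c[2]
E
python3 - <<'E'
from h import *
np.set_printoptions(precision=4,suppress=True)
for n in('scene','top'):
    f=grab(n,n+'0');print(n,f['K'],f['world_from_camera'])
o=r.get_obs();print(o)
E
```

```text
scene [[589.2696   0.     321.3228]
 [  0.     589.2696 237.9151]
 [  0.       0.       1.    ]] [[-0.6834 -0.5246  0.5077 -0.1521]
 [-0.7301  0.4906 -0.4756  0.691 ]
 [ 0.0004 -0.6957 -0.7183  1.116 ]
 [ 0.      0.      0.      1.    ]]
top [[548.1064   0.     308.9952]
 [  0.     548.1064 230.836 ]
 [  0.       0.       1.    ]] [[-0.0153 -0.9919  0.1259  0.3741]
 [-0.9998  0.0166  0.0095  0.032 ]
 [-0.0115 -0.1257 -0.992   1.5164]
 [ 0.      0.      0.      1.    ]]
{'clock': 0.1, 'joints': array([ 1.0059,  0.4777,  0.0224,  1.5563, -0.0115,  1.1093, -0.0831]), 'qvel': array([-0.0008, -0.0019,  0.0008, -0.    , -0.0007, -0.0008,  0.0007]), 'tau': array([  0.0052, -59.7749,   1.6136, -28.1952,   0.0127,   0.005 ,
        -0.0001]), 'tcp_pos': array([ 0.2975, -0.6054,  0.2494]), 'orientation': array([-3.0585, -0.711 ,  0.0007]), 'contact_force': array([ 0.617 , -0.0715,  0.1962]), 'moment': array([ 0.0018, -0.0152, -0.0268]), 'gripper_force': 0.0, 'grip_width': 0.08531980288491837}
```

View pics/top0.png

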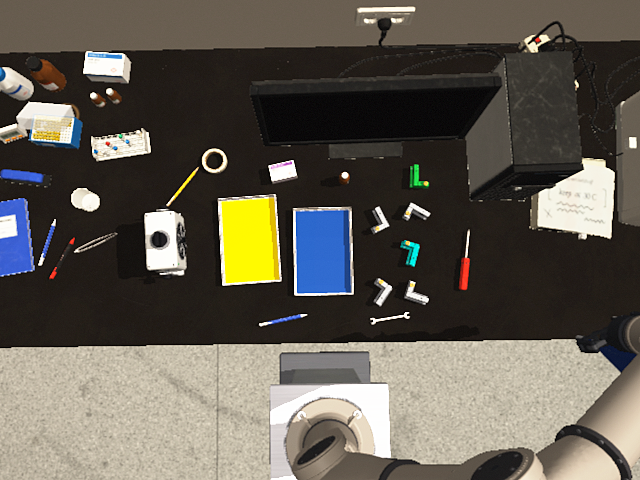

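View pics/scene0.png

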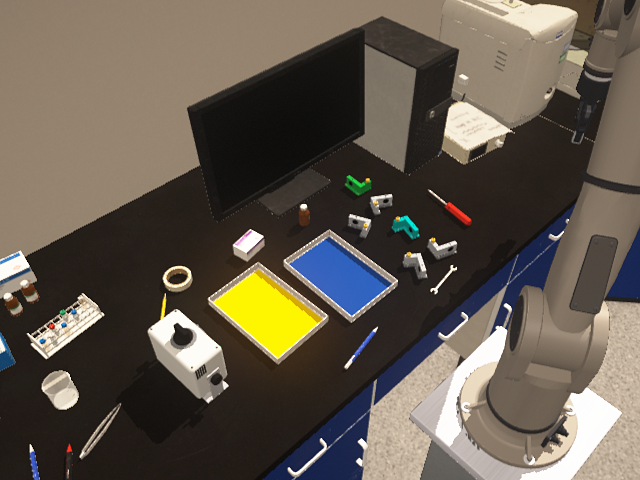

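```bash
python3 - <<'E'
from h import *
np.set_printoptions(precision=4,suppress=True)
ft=grab('top');fs=grab('scene')
a=cv2.resize(ft['frame'][155:315,350:450],None,fx=4,fy=3.75,interpolation=cv2.INTER_CUBIC)
b=cv2.resize(fs['frame'][165:285,335:475],None,fx=2.85,fy=5*.57,interpolation=cv2.INTER_CUBIC)
c=np.zeros((600,800,3),np.uint8);c[:,:400]=a;c[:b.shape[0],400:400+b.shape[1]]=b[:,:400]
k=cv2.resize(ft['frame'][195:285,130:200],None,fx=3.2,fy=2.8,interpolation=cv2.INTER_CUBIC);c[345:345+k.shape[0],400:400+k.shape[1]]=k
cv2.imwrite('pics/crop1.png',c[:,:,::-1])
for n,f in(('top',ft),('scene',fs)):
    P=cloud(f);D=f['depth']>0
    m=D&(P[...,2]>.012)&(P[...,2]<.06)&(P[...,0]>.35)&(P[...,0]<.75)&(P[...,1]<-.10)&(P[...,1]>-.32)
    N,L,S,C=cv2.connectedComponentsWithStats(m.astype(np.uint8))
    for i in range(1,N):
        if S[i,4]<25: continue
        q=P[L==i];print(n,C[i],S[i,4],'xy',q[:,:2].mean(0),'zpct',np.percentile(q[:,2],[5,25,50,75,95]),'col',f['frame'][L==i].mean(0))
    hsv=cv2.cvtColor(f['frame'],cv2.COLOR_RGB2HSV)
    for nm,lo,hi in(('yel',(25,150,120),(35,255,255)),('blue',(100,150,120),(118,255,255))):
        mm=cv2.inRange(hsv,lo,hi);cs,_=cv2.findContours(mm,0,2);cc=max(cs,key=cv2.contourArea)
        bx=cv2.boxPoints(cv2.minAreaRect(cc));print(n,nm,bx.tolist());W=np.array([px2w(f,*p,.003) for p in bx]);print(W[:,:2],W.mean(0))
P=cloud(ft);print('bench z',np.median(P[300:315,200:400,2][ft['depth'][300:315,200:400]>0]), 'box', P[215,165],P[240,158])
E
```

```text
top [417.0486 177.7946] 185 xy [ 0.7056 -0.2546] zpct [0.0151 0.0259 0.0298 0.0323 0.0371] col [ 48.7946 170.4811  59.3676]
top [415.1136 210.3125] 176 xy [ 0.6146 -0.2456] zpct [0.0171 0.0259 0.0297 0.0333 0.0375] col [201.4602 196.4034 185.1989]
top [379.3886 220.1143] 175 xy [ 0.5892 -0.147 ] zpct [0.016  0.0262 0.0293 0.032  0.0372] col [203.56   198.5429 185.8286]
top [410.9831 250.4551] 178 xy [ 0.5044 -0.23  ] zpct [0.0165 0.0268 0.0298 0.0321 0.0381] col [ 28.0225 192.5056 174.1348]
top [381.9941 290.2941] 170 xy [ 0.398  -0.1479] zpct [0.0188 0.0268 0.0298 0.0333 0.0384] col [210.4588 205.2941 190.8118]
top [413.7143 292.7143] 175 xy [ 0.3902 -0.2328] zpct [0.0168 0.0275 0.0301 0.0331 0.0385] col [214.7143 210.5543 198.4114]
top yel [[220.28497314453125, 200.9171142578125], [273.16168212890625, 197.50570678710938], [278.423828125, 279.0694274902344], [225.547119140625, 282.4808349609375]]
[[0.6549 0.2943]
 [0.6621 0.1457]
 [0.4336 0.1328]
 [0.4265 0.2786]] [0.5443 0.2128 0.003 ]
top blue [[295.1641540527344, 211.22354125976562], [348.2731018066406, 210.01651000976562], [350.
[... 851 characters left out ...]
.148 ] zpct [0.014  0.0224 0.0276 0.0301 0.0347] col [177.8514 168.7108 154.9598]
scene yel [[213.5736846923828, 302.49456787109375], [248.0041046142578, 262.5552978515625], [316.90386962890625, 321.95159912109375], [282.47344970703125, 361.890869140625]]
[[0.6535 0.2871]
 [0.6979 0.1485]
 [0.4443 0.1461]
 [0.4173 0.2736]] [0.5533 0.2138 0.003 ]
scene blue [[289.5544738769531, 264.5445861816406], [317.8019714355469, 230.01980590820312], [386.5791931152344, 286.2920837402344], [358.3316955566406, 320.8168640136719]]
[[ 0.6211  0.0762]
 [ 0.6624 -0.0592]
 [ 0.4063 -0.05  ]
 [ 0.3811  0.0739]] [0.5177 0.0102 0.003 ]
bench z 0.0008224871321094174 box [0.5985 0.4167 0.1213] [0.5297 0.4231 0.1575]
```

View pics/crop1.png

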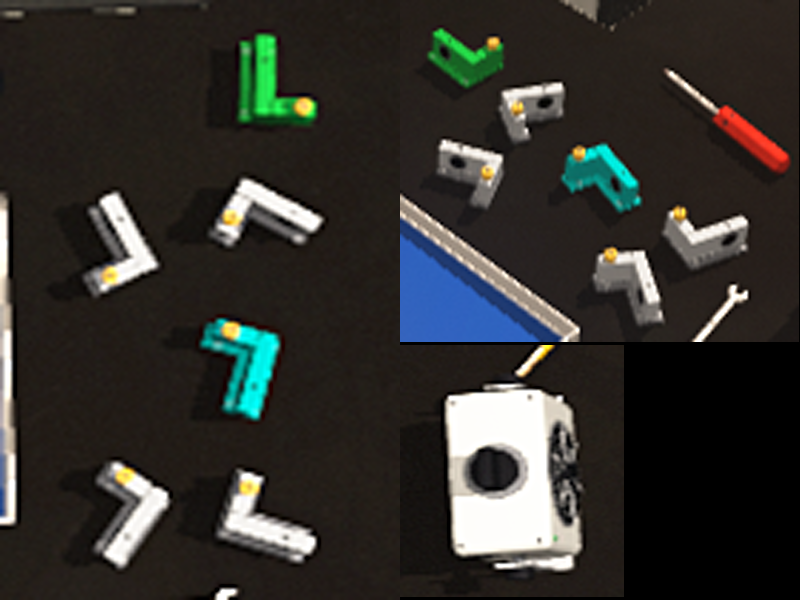

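The crop shows four silver brackets. In the top image, A (378,220) has its short leg to the left, so it is left-hand. B (416,212) and C (383,291) are right-hand, and D (416,293) is left-hand. The look-alikes to leave alone are green (418,177) and turquoise (410,252). The black selector knob sits on the blower at (158,240).

```bash
cat >> h.py <<'E'
from scipy.spatial.transform import Rotation as Rn
def brackets(roi=(.33,.75,-.34,-.09),verbose=0):
    out=[]
    fr={n:grab(n) for n in('top','scene')};CL={n:cloud(fr[n]) for n in fr}
    for n in fr:
        f=fr[n];P=CL[n];h=cv2.cvtColor(f['frame'],cv2.COLOR_RGB2HSV)
        m=(f['depth']>0)&(P[...,2]>.012)&(P[...,2]<.06)&(P[...,0]>roi[0])&(P[...,0]<roi[1])&(P[...,1]>roi[2])&(P[...,1]<roi[3])
        N,L,S,C=cv2.connectedComponentsWithStats(m.astype(np.uint8))
        for i in range(1,N):
            if S[i,4]<60: continue
            s=L==i
            col=np.median(h[s],0)
            if col[1]>110: continue
            t=s&(P[...,2]>.025)&(P[...,2]<.034)
            q=P[t][:,:2]
            (c,wh,a)=cv2.minAreaRect((q*1000).astype(np.float32))
            br=s&(h[...,0]>15)&(h[...,0]<32)&(h[...,1]>100)
            vu=np.argwhere(br).mean(0) if br.any() else [np.nan]*2
            sc=px2w(f,vu[1],vu[0],.035)[:2]*1000
            a=np.radians(a);ex=np.array([np.cos(a),np.sin(a)])
            if wh[0]<wh[1]: ex=np.array([-ex[1],ex[0]]);wh=wh[::-1]
            d=sc-np.array(c)
            if d@ex>0: ex=-ex       # screw is at the -x end
            ey=np.array([-ex[1],ex[0]])
            side=1 if d@ey>0 else -1   # + left-hand
            mid=np.array(c)-side*15*ey
            out.append((n,'L' if side>0 else 'R',mid.round(1),round(float(np.degrees(np.arctan2(ex[1],ex[0]))),1),np.round(wh,1),'scr',np.round([(sc-mid)@ex,(sc-mid)@ey],1)))
    for o in sorted(out,key=lambda o:(round(o[2][0]/60),o[2][1])): print(*o)
def pose():
    o=r.get_obs();R=Rn.from_rotvec(o['orientation']).as_matrix();return o,R
def go(x,y,z,yaw):
    "yaw (deg) = world direction of tool x; prints turn, then shift after the turn"
    o,R=pose();best=None
    for k in(0,180):
        a=np.radians(yaw+k);Rt=np.array([[np.cos(a),np.sin(a),0],[np.sin(a),-np.cos(a),0],[0,0,-1]])
        t=Rn.from_matrix(R.T@Rt).as_rotvec(degrees=True)
        if best is None or abs(t[2])<abs(best[0][2]): best=(t,Rt)
    t,Rt=best;d=Rt.T@(np.array([x,y,z])-o['tcp_pos'])
    print('t',round(o['clock'],2),'tcp',(o['tcp_pos']*1000).round(1),'toolx yaw',round(float(np.degrees(np.arctan2(R[1,0],R[0,0]))),1),'TURN',t.round(2),'SHIFT mm (after turn)',(d*1000).round(1),'F',o['contact_force'].round(1),'grip',round(o['grip_width']*1000,1),round(o['gripper_force'],1),'j1,j7',o['joints'][[0,6]].round(2))
E
python3 - <<'E'
from h import *
np.set_printoptions(suppress=True)
brackets()
for n in('top','scene'):
    f=grab(n);P=cloud(f)
    for nm,x0,x1,y0,y1 in(('blue',.36,.66,-.09,.105),('yel',.39,.70,.118,.32)):
        m=(f['depth']>0)&(P[...,2]>.017)&(P[...,2]<.027)&(P[...,0]>x0)&(P[...,0]<x1)&(P[...,1]>y0)&(P[...,1]<y1)
        q=P[m][:,:2]*1000;print(n,nm,m.sum(),cv2.minAreaRect(q.astype(np.float32)))
    m=(f['depth']>0)&(P[...,2]>.14)&(P[...,2]<.17)&(P[...,0]>.48)&(P[...,0]<.60)&(P[...,1]>.36)&(P[...,1]<.48)
    q=P[m]*1000;print(n,'knob',len(q),q.mean(0),np.percentile(q[:,2],[5,50,95]),cv2.minAreaRect(q[:,:2].astype(np.float32)))
    m=(f['depth']>0)&(P[...,2]>.118)&(P[...,2]<.126)&(P[...,0]>.4)&(P[...,0]<.66)&(P[...,1]>.3)&(P[...,1]<.55)
    q=P[m]*1000;print(n,'boxtop',len(q),cv2.minAreaRect(q[:,:2].astype(np.float32)))
go(.40,-.2,.25,90)
E
```

```text
top L [ 380.2 -238.8] -111.4 [59.5 40.8] scr [-22.8  24.7]
scene L [ 376.3 -223.5] -142.1 [70.7 43.2] scr [-26.8  25.9]
top R [ 387.8 -150.6] 146.2 [60.8 40.6] scr [-24.6 -23.9]
scene R [ 395.8 -167.1] 177.3 [70.7 36.9] scr [-26.6 -23.1]
top R [ 619.4 -255.3] -117.8 [60.7 40.4] scr [-24.4 -25.6]
scene L [ 599.6 -156. ] 20.7 [61.3 45.4] scr [-24.1  26.7]
top L [ 599.7 -151.6] 24.7 [60.3 41.3] scr [-24.2  25.4]
scene R [ 632.3 -252. ] -92.3 [70.6 38.9] scr [-26.8 -25.6]
top blue 227 ((510.2265625, 11.376823425292969), (240.24497985839844, 160.24754333496094), 0.3152945935726166)
top yel 265 ((545.146240234375, 213.69808959960938), (240.9480438232422, 160.91488647460938), 3.2995712757110596)
top knob 92 [534.96801847 428.23624334 153.92658602] [144.46452039 154.92191735 159.44518895] ((534.8195190429688, 428.7824401855469), (37.60103988647461, 14.621842384338379), 8.296011924743652)
top boxtop 1223 ((535.3277587890625, 428.5721435546875), (151.28985595703125, 80.96790313720703), 3.8840575218200684)
scene blue 488 ((510.8653869628906, 8.125801086425781), (244.6460418701172, 164.10671997070312), 0.38545021414756775)
scene yel 527 ((545.9639892578125, 209.89932250976562), (245.27239990234375, 164.42660522460938), 3.2051267623901367)
scene knob 148 [532.87331482 428.90273768 152.12982576] [141.62423636 153.86724928 157.82127255] ((535.8068237304688, 428.00799560546875), (40.811553955078125, 12.513520240783691), 2.940657615661621)
scene boxtop 1866 ((533.9317016601562, 427.5890808105469), (152.1632080078125, 78.73527526855469), 4.36070442199707)
t 0.4 tcp [ 297.7 -605.7  250.2] toolx yaw 26.2 TURN [ -0.01  -0.01 -63.83] SHIFT mm (after turn) [405.7 102.3   0.2] F [-0.   0.7 -0.2] grip 85.2 0.0 j1,j7 [ 1.01 -0.08]
```

Request:
arm_command(
  rows=[
    {"fingers": 0, "x": 0, "y": 0, "z": 0, "ax": 0, "ay": 0, "az": -6.06},
    {"fingers": 0, "x": 0, "y": 0, "z": 0, "ax": 0, "ay": 0, "az": -6.06},
    {"fingers": 0, "x": 0, "y": 0, "z": 0, "ax": 0, "ay": 0, "az": -6.06},
    {"fingers": 0, "x": 0, "y": 0, "z": 0, "ax": 0, "ay": 0, "az": -6.06},
    {"fingers": 0, "x": 0, "y": 0, "z": 0, "ax": 0, "ay": 0, "az": -6.06},
    {"fingers": 0, "x": 0, "y": 0, "z": 0, "ax": 0, "ay": 0, "az": -6.06},
    {"fingers": 0, "x": 0, "y": 0, "z": 0, "ax": 0, "ay": 0, "az": -6.06},
  ],
  grip_force=60,
)

```text
clock: 0.98
tcp_pos: [0.2977, -0.6058, 0.2503]
orientation: [-2.591, -1.777, 0.0]
contact_force: [-0.5, -0.3, 0.8]
grip_width: 0.0427
gripper_force: 0.0
```

Request:
arm_command(
  rows=[
    {"fingers": 0, "x": 0.0372, "y": -0.0057, "z": 0.006},
    {"fingers": 0, "x": 0.0372, "y": -0.0057, "z": 0.006},
    {"fingers": 0, "x": 0.0372, "y": -0.0057, "z": 0.006},
    {"fingers": 0, "x": 0.0372, "y": -0.0057, "z": 0.006},
    {"fingers": 0, "x": 0.0372, "y": -0.0057, "z": 0.006},
    {"fingers": 0, "x": 0.0372, "y": -0.0057, "z": 0.006},
    {"fingers": 0, "x": 0.0372, "y": -0.0057, "z": 0.006},
    {"fingers": 0, "x": 0.0372, "y": -0.0057, "z": 0.006},
    {"fingers": 0, "x": 0.0372, "y": -0.0057, "z": 0.006},
    {"fingers": 0, "x": 0.0372, "y": -0.0057, "z": 0.006},
  ],
)

```text
validation failed for argument at $.ro...
```

```bash
python3 -c "
from h import *
go(.3802,-.2388,.026,-111.4)"
```

```text
t 0.98 tcp [ 297.7 -605.8  250.3] toolx yaw 68.9 TURN [-0.   -0.    0.29] SHIFT mm (after turn) [371.8 -57.1 224.3] F [-0.5 -0.3  0.8] grip 42.7 0.0 j1,j7 [1.12 0.6 ]
```

Request:
arm_command(
  rows=[
    {"fingers": 0, "x": 0.0372, "y": -0.0057, "z": 0.006, "ax": 0, "ay": 0, "az": 0},
    {"fingers": 0, "x": 0.0372, "y": -0.0057, "z": 0.006, "ax": 0, "ay": 0, "az": 0},
    {"fingers": 0, "x": 0.0372, "y": -0.0057, "z": 0.006, "ax": 0, "ay": 0, "az": 0},
    {"fingers": 0, "x": 0.0372, "y": -0.0057, "z": 0.006, "ax": 0, "ay": 0, "az": 0},
    {"fingers": 0, "x": 0.0372, "y": -0.0057, "z": 0.006, "ax": 0, "ay": 0, "az": 0},
    {"fingers": 0, "x": 0.0372, "y": -0.0057, "z": 0.006, "ax": 0, "ay": 0, "az": 0},
    {"fingers": 0, "x": 0.0372, "y": -0.0057, "z": 0.006, "ax": 0, "ay": 0, "az": 0},
    {"fingers": 0, "x": 0.0372, "y": -0.0057, "z": 0.006, "ax": 0, "ay": 0, "az": 0},
    {"fingers": 0, "x": 0.0372, "y": -0.0057, "z": 0.006, "ax": 0, "ay": 0, "az": 0},
    {"fingers": 0, "x": 0.0372, "y": -0.0057, "z": 0.006, "ax": 0, "ay": 0, "az": 0},
  ],
)

```text
clock: 1.82
tcp_pos: [0.3806, -0.2371, 0.1904]
orientation: [2.595, 1.769, 0.0]
contact_force: [0.5, -0.2, 0.0]
grip_width: 0.0429
gripper_force: 0.0
```

```bash
python3 -c "
from h import *
go(.3802,-.2388,.026,-111.4);brackets()"
```

```text
t 1.82 tcp [ 380.6 -237.1  190.4] toolx yaw 68.6 TURN [ 0.06  0.02 -0.03] SHIFT mm (after turn) [ -1.7   0.3 164.4] F [ 0.5 -0.2  0. ] grip 42.9 0.0 j1,j7 [ 0.71 -0.04]
scene L [ 380.1 -241.4] -110.4 [61.7 45.4] scr [-24.6  26.3]
top R [ 388.  -150.4] 144.6 [60. 42.] scr [-23.9 -24.3]
top R [ 392.6 -250. ] 160.8 [41.7 41.2] scr [-10.2 -28.3]
scene R [ 394.2 -167.9] 176.8 [71.2 38.7] scr [-28.  -24.2]
top R [ 618.3 -255.5] -121.2 [59.4 42.4] scr [-23.6 -26.2]
scene L [ 590.4 -166.9] -6.4 [70.9 38.1] scr [-25.4  24.8]
top L [ 590.4 -163.3] -4.7 [66.8 35.4] scr [-25.2  22.7]
scene R [ 631.8 -247.4] -87.9 [72.5 38.6] scr [-23.7 -23.2]
```

Request:
arm_command(
  rows=[
    {"fingers": 0, "x": -0.0017, "y": 0, "z": 0.025, "ax": 0, "ay": 0, "az": 0},
    {"fingers": 0, "x": 0, "y": 0, "z": 0.025, "ax": 0, "ay": 0, "az": 0},
    {"fingers": 0, "x": 0, "y": 0, "z": 0.025, "ax": 0, "ay": 0, "az": 0},
    {"fingers": 0, "x": 0, "y": 0, "z": 0.025, "ax": 0, "ay": 0, "az": 0},
    {"fingers": 0, "x": 0, "y": 0, "z": 0.02, "ax": 0, "ay": 0, "az": 0},
    {"fingers": 0, "x": 0, "y": 0, "z": 0.015, "ax": 0, "ay": 0, "az": 0},
    {"fingers": 0, "x": 0, "y": 0, "z": 0.012, "ax": 0, "ay": 0, "az": 0},
    {"fingers": 0, "x": 0, "y": 0, "z": 0.01, "ax": 0, "ay": 0, "az": 0},
    {"fingers": 0, "x": 0, "y": 0, "z": 0.0065, "ax": 0, "ay": 0, "az": 0},
  ],
)

```text
clock: 2.67
tcp_pos: [0.3797, -0.2407, 0.026]
orientation: [-2.596, -1.769, 0.001]
contact_force: [-0.5, 0.1, 0.8]
grip_width: 0.043
gripper_force: 0.0
```

Request:
arm_command(
  rows=[
    {"fingers": -1, "x": 0, "y": 0, "z": 0, "ax": 0, "ay": 0, "az": 0},
    {"fingers": -1, "x": 0, "y": 0, "z": 0, "ax": 0, "ay": 0, "az": 0},
    {"fingers": -1, "x": 0, "y": 0, "z": 0, "ax": 0, "ay": 0, "az": 0},
    {"fingers": -1, "x": 0, "y": 0, "z": 0, "ax": 0, "ay": 0, "az": 0},
    {"fingers": -1, "x": 0, "y": 0, "z": 0, "ax": 0, "ay": 0, "az": 0},
    {"fingers": -1, "x": 0, "y": 0, "z": 0, "ax": 0, "ay": 0, "az": 0},
    {"fingers": -1, "x": 0, "y": 0, "z": 0, "ax": 0, "ay": 0, "az": 0},
  ],
)

```text
clock: 3.25
tcp_pos: [0.3803, -0.2406, 0.0273]
orientation: [2.594, 1.769, 0.001]
contact_force: [0.7, -0.9, 2.8]
grip_width: 0.0108
gripper_force: 62.4
```

```bash
python3 -c "
from h import *
go(.4683,.0102,.1,-179.65)"
```

```text
t 3.25 tcp [ 380.3 -240.6   27.3] toolx yaw 68.6 TURN [ 8.000e-02 -4.000e-02  6.823e+01] SHIFT mm (after turn) [  89.5 -250.3  -72.7] F [ 0.7 -0.9  2.8] grip 10.8 62.4 j1,j7 [ 0.62 -0.19]
```

Request:
arm_command(
  rows=[
    {"fingers": -1, "x": 0, "y": 0, "z": -0.015, "ax": 0, "ay": 0, "az": 0},
    {"fingers": -1, "x": 0, "y": 0, "z": -0.025, "ax": 0, "ay": 0, "az": 0},
    {"fingers": -1, "x": 0, "y": 0, "z": -0.03, "ax": 0, "ay": 0, "az": 0},
  ],
)

```text
clock: 3.5
tcp_pos: [0.3782, -0.2393, 0.0963]
orientation: [-2.592, -1.768, 0.003]
contact_force: [-0.2, -1.5, -1.6]
grip_width: 0.0104
gripper_force: 61.8
```

Request:
arm_command(
  rows=[
    {"fingers": -1, "x": 0, "y": 0, "z": 0, "ax": 0, "ay": 0, "az": 6.82},
    {"fingers": -1, "x": 0, "y": 0, "z": 0, "ax": 0, "ay": 0, "az": 6.82},
    {"fingers": -1, "x": 0, "y": 0, "z": 0, "ax": 0, "ay": 0, "az": 6.82},
    {"fingers": -1, "x": 0, "y": 0, "z": 0, "ax": 0, "ay": 0, "az": 6.82},
    {"fingers": -1, "x": 0, "y": 0, "z": 0, "ax": 0, "ay": 0, "az": 6.82},
    {"fingers": -1, "x": 0, "y": 0, "z": 0, "ax": 0, "ay": 0, "az": 6.82},
    {"fingers": -1, "x": 0, "y": 0, "z": 0, "ax": 0, "ay": 0, "az": 6.82},
    {"fingers": -1, "x": 0, "y": 0, "z": 0, "ax": 0, "ay": 0, "az": 6.82},
    {"fingers": -1, "x": 0, "y": 0, "z": 0, "ax": 0, "ay": 0, "az": 6.82},
    {"fingers": -1, "x": 0, "y": 0, "z": 0, "ax": 0, "ay": 0, "az": 6.85},
  ],
)

```text
clock: 4.33
tcp_pos: [0.3794, -0.2399, 0.0966]
orientation: [-3.141, -0.001, 0.001]
contact_force: [-0.2, -0.3, -1.6]
grip_width: 0.0102
gripper_force: 62.0
```

Request:
arm_command(
  rows=[
    {"fingers": -1, "x": 0.009, "y": -0.025, "z": 0, "ax": 0, "ay": 0, "az": 0},
    {"fingers": -1, "x": 0.009, "y": -0.025, "z": 0, "ax": 0, "ay": 0, "az": 0},
    {"fingers": -1, "x": 0.009, "y": -0.025, "z": 0, "ax": 0, "ay": 0, "az": 0},
    {"fingers": -1, "x": 0.009, "y": -0.025, "z": 0, "ax": 0, "ay": 0, "az": 0},
    {"fingers": -1, "x": 0.009, "y": -0.025, "z": 0, "ax": 0, "ay": 0, "az": 0},
    {"fingers": -1, "x": 0.009, "y": -0.025, "z": 0, "ax": 0, "ay": 0, "az": 0},
    {"fingers": -1, "x": 0.009, "y": -0.025, "z": 0, "ax": 0, "ay": 0, "az": 0},
    {"fingers": -1, "x": 0.009, "y": -0.025, "z": 0, "ax": 0, "ay": 0, "az": 0},
    {"fingers": -1, "x": 0.009, "y": -0.025, "z": 0, "ax": 0, "ay": 0, "az": 0},
    {"fingers": -1, "x": 0.009, "y": -0.025, "z": 0, "ax": 0, "ay": 0, "az": 0},
  ],
)

```text
clock: 5.17
tcp_pos: [0.468, 0.0116, 0.0967]
orientation: [3.142, 0.01, -0.001]
contact_force: [0.5, -0.6, -1.0]
grip_width: 0.0108
gripper_force: 63.7
```

```bash
python3 -c "
from h import *
go(.4683,.0102,.031,-179.65);grab('scene','s1')"
```

```text
t 5.17 tcp [468.   11.6  96.7] toolx yaw 0.4 TURN [0.   0.05 0.02] SHIFT mm (after turn) [ 0.3  1.5 65.7] F [ 0.5 -0.6 -1. ] grip 10.8 63.7 j1,j7 [-0.09 -1.77]
```

View pics/s1.png

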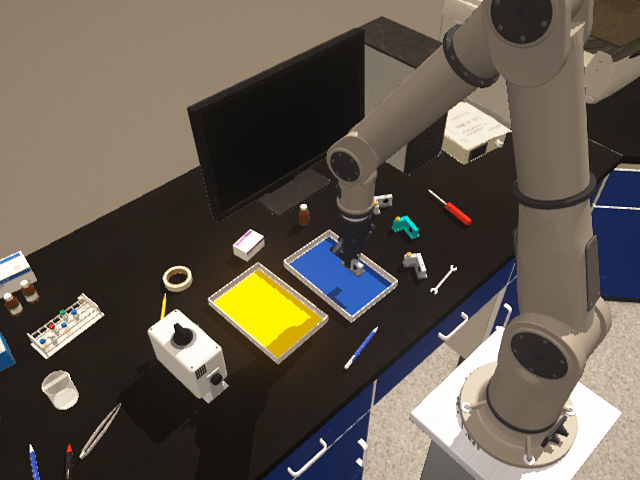

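Bracket D is held level over the blue tray at about (352,265). Lowering and releasing it.

Request:
arm_command(
  rows=[
    {"fingers": -1, "x": 0, "y": 0.001, "z": 0.018, "ax": 0, "ay": 0, "az": 0},
    {"fingers": -1, "x": 0, "y": 0, "z": 0.018, "ax": 0, "ay": 0, "az": 0},
    {"fingers": -1, "x": 0, "y": 0, "z": 0.012, "ax": 0, "ay": 0, "az": 0},
    {"fingers": -1, "x": 0, "y": 0, "z": 0.008, "ax": 0, "ay": 0, "az": 0},
    {"fingers": -1, "x": 0, "y": 0, "z": 0.005, "ax": 0, "ay": 0, "az": 0},
    {"fingers": -1, "x": 0, "y": 0, "z": 0.003, "ax": 0, "ay": 0, "az": 0},
    {"fingers": -1, "x": 0, "y": 0, "z": 0.0015, "ax": 0, "ay": 0, "az": 0},
    {"fingers": -1, "x": 0, "y": 0, "z": 0, "ax": 0, "ay": 0, "az": 0},
  ],
)

```text
clock: 5.88
tcp_pos: [0.4684, 0.0093, 0.0314]
orientation: [-3.142, -0.01, -0.0]
contact_force: [0.1, 0.1, -1.5]
grip_width: 0.0111
gripper_force: 64.0
```

Request:
arm_command(
  rows=[
    {"fingers": 0, "x": 0, "y": 0, "z": 0, "ax": 0, "ay": 0, "az": 0},
    {"fingers": 0, "x": 0, "y": 0, "z": 0, "ax": 0, "ay": 0, "az": 0},
    {"fingers": 0, "x": 0, "y": 0, "z": 0, "ax": 0, "ay": 0, "az": 0},
    {"fingers": 0, "x": 0, "y": 0, "z": 0, "ax": 0, "ay": 0, "az": 0},
    {"fingers": 0, "x": 0, "y": 0, "z": -0.02, "ax": 0, "ay": 0, "az": 0},
    {"fingers": 0, "x": 0, "y": 0, "z": -0.03, "ax": 0, "ay": 0, "az": 0},
    {"fingers": 0, "x": 0, "y": 0, "z": -0.03, "ax": 0, "ay": 0, "az": 0},
    {"fingers": 0, "x": 0, "y": 0, "z": -0.03, "ax": 0, "ay": 0, "az": 0},
  ],
)

```text
clock: 6.55
tcp_pos: [0.4678, 0.0093, 0.1426]
orientation: [3.142, 0.01, -0.001]
contact_force: [-0.4, 0.6, 0.2]
grip_width: 0.0426
gripper_force: 0.0
```

```bash
python3 -c "
from h import *
brackets();go(.3895,-.1520,.1,146.2)"
```

```text
top R [ 388.2 -151.1] 146.8 [61.  40.7] scr [-23.9 -24.2]
scene R [ 394.7 -166.9] 175.0 [69.8 38. ] scr [-26.9 -24. ]
scene R [ 628.7 -267.6] -124.6 [52.  22.4] scr [-20.6 -38.8]
top R [ 618.3 -255.9] -121.6 [59.8 42.3] scr [-23.3 -27. ]
top L [ 599.8 -150.5] 27.4 [59.4 42.6] scr [-23.5  25.6]
t 6.65 tcp [471.4   9.6 145.7] toolx yaw 0.3 TURN [-0.21 -0.48 34.14] SHIFT mm (after turn) [ 21.9 179.9  45.7] F [ 0.3  0.2 -0.1] grip 42.6 0.0 j1,j7 [-0.08 -1.75]
```

Request:
arm_command(
  rows=[
    {"fingers": 0, "x": 0, "y": 0, "z": 0, "ax": 0, "ay": 0, "az": 6.8},
    {"fingers": 0, "x": 0, "y": 0, "z": 0, "ax": 0, "ay": 0, "az": 6.8},
    {"fingers": 0, "x": 0, "y": 0, "z": 0, "ax": 0, "ay": 0, "az": 6.8},
    {"fingers": 0, "x": 0, "y": 0, "z": 0, "ax": 0, "ay": 0, "az": 6.8},
    {"fingers": 0, "x": 0, "y": 0, "z": 0, "ax": 0, "ay": 0, "az": 6.8},
  ],
)

```text
clock: 7.07
tcp_pos: [0.4679, 0.0093, 0.1409]
orientation: [3.004, -0.918, -0.001]
contact_force: [-0.5, -0.2, 0.2]
grip_width: 0.0427
gripper_force: 0.0
```

Request:
arm_command(
  rows=[
    {"fingers": 0, "x": 0.0027, "y": 0.0225, "z": 0.005, "ax": 0, "ay": 0, "az": 0},
    {"fingers": 0, "x": 0.0027, "y": 0.0225, "z": 0.005, "ax": 0, "ay": 0, "az": 0},
    {"fingers": 0, "x": 0.0027, "y": 0.0225, "z": 0.005, "ax": 0, "ay": 0, "az": 0},
    {"fingers": 0, "x": 0.0027, "y": 0.0225, "z": 0.005, "ax": 0, "ay": 0, "az": 0},
    {"fingers": 0, "x": 0.0027, "y": 0.0225, "z": 0.005, "ax": 0, "ay": 0, "az": 0},
    {"fingers": 0, "x": 0.0027, "y": 0.0225, "z": 0.005, "ax": 0, "ay": 0, "az": 0},
    {"fingers": 0, "x": 0.0027, "y": 0.0225, "z": 0.005, "ax": 0, "ay": 0, "az": 0},
    {"fingers": 0, "x": 0.0027, "y": 0.0225, "z": 0.005, "ax": 0, "ay": 0, "az": 0},
    {"fingers": 0, "x": 0, "y": 0, "z": 0, "ax": 0, "ay": 0, "az": 0},
  ],
)

```text
clock: 7.82
tcp_pos: [0.3833, -0.1558, 0.1002]
orientation: [3.003, -0.917, -0.005]
contact_force: [-1.5, -0.4, -1.0]
grip_width: 0.0426
gripper_force: 0.0
```

```bash
python3 -c "
from h import *
brackets((.33,.47,-.34,-.09));go(.3900,-.1522,.028,146.5)"
```

```text
scene R [ 388.5 -153. ] 144.8 [62.8 43.8] scr [-24.2 -26.5]
t 7.92 tcp [ 385.8 -153.   100.9] toolx yaw -33.8 TURN [ 0.03  0.04 -0.26] SHIFT mm (after turn) [ 3.  -3.  72.9] F [ 0.3  0.2 -0.5] grip 42.9 0.0 j1,j7 [ 0.14 -1.88]
```

Request:
arm_command(
  rows=[
    {"fingers": 0, "x": 0.003, "y": -0.0025, "z": 0.015, "ax": 0, "ay": 0, "az": 0},
    {"fingers": 0, "x": 0, "y": 0, "z": 0.018, "ax": 0, "ay": 0, "az": 0},
    {"fingers": 0, "x": 0, "y": 0, "z": 0.015, "ax": 0, "ay": 0, "az": 0},
    {"fingers": 0, "x": 0, "y": 0, "z": 0.012, "ax": 0, "ay": 0, "az": 0},
    {"fingers": 0, "x": 0, "y": 0, "z": 0.008, "ax": 0, "ay": 0, "az": 0},
    {"fingers": 0, "x": 0, "y": 0, "z": 0.0045, "ax": 0, "ay": 0, "az": 0},
    {"fingers": 0, "x": 0, "y": 0, "z": 0, "ax": 0, "ay": 0, "az": 0},
  ],
)

```text
clock: 8.5
tcp_pos: [0.3904, -0.1514, 0.0282]
orientation: [-3.008, 0.907, 0.002]
contact_force: [-0.4, -0.0, -0.2]
grip_width: 0.0429
gripper_force: 0.0
```

Request:
arm_command(
  rows=[
    {"fingers": -1, "x": 0, "y": 0, "z": 0, "ax": 0, "ay": 0, "az": 0},
    {"fingers": -1, "x": 0, "y": 0, "z": 0, "ax": 0, "ay": 0, "az": 0},
    {"fingers": -1, "x": 0, "y": 0, "z": 0, "ax": 0, "ay": 0, "az": 0},
    {"fingers": -1, "x": 0, "y": 0, "z": 0, "ax": 0, "ay": 0, "az": 0},
    {"fingers": -1, "x": 0, "y": 0, "z": 0, "ax": 0, "ay": 0, "az": 0},
    {"fingers": -1, "x": 0, "y": 0, "z": 0, "ax": 0, "ay": 0, "az": 0},
    {"fingers": -1, "x": 0, "y": 0, "z": 0, "ax": 0, "ay": 0, "az": 0},
  ],
)

```text
clock: 9.08
tcp_pos: [0.391, -0.1523, 0.0293]
orientation: [-3.007, 0.909, -0.002]
contact_force: [-0.8, 0.2, 6.9]
grip_width: 0.0108
gripper_force: 62.4
```

```bash
python3 -c "
from h import *
go(.5034,.2106,.1,-176.75)"
```

```text
t 9.08 tcp [ 391.  -152.3   29.3] toolx yaw -33.7 TURN [-1.000e-02 -8.000e-02 -3.691e+01] SHIFT mm (after turn) [ 132.8 -355.9  -70.7] F [-0.8  0.2  6.9] grip 10.8 62.4 j1,j7 [ 0.16 -1.86]
```

Request:
arm_command(
  rows=[
    {"fingers": -1, "x": 0, "y": 0, "z": -0.015, "ax": 0, "ay": 0, "az": 0},
    {"fingers": -1, "x": 0, "y": 0, "z": -0.025, "ax": 0, "ay": 0, "az": 0},
    {"fingers": -1, "x": 0, "y": 0, "z": -0.03, "ax": 0, "ay": 0, "az": 0},
    {"fingers": -1, "x": 0, "y": 0, "z": 0, "ax": 0, "ay": 0, "az": -6.15},
    {"fingers": -1, "x": 0, "y": 0, "z": 0, "ax": 0, "ay": 0, "az": -6.15},
    {"fingers": -1, "x": 0, "y": 0, "z": 0, "ax": 0, "ay": 0, "az": -6.15},
    {"fingers": -1, "x": 0, "y": 0, "z": 0, "ax": 0, "ay": 0, "az": -6.15},
    {"fingers": -1, "x": 0, "y": 0, "z": 0, "ax": 0, "ay": 0, "az": -6.15},
    {"fingers": -1, "x": 0, "y": 0, "z": 0, "ax": 0, "ay": 0, "az": -6.15},
  ],
)

```text
clock: 9.83
tcp_pos: [0.3901, -0.152, 0.0988]
orientation: [-3.14, -0.098, 0.001]
contact_force: [0.5, -0.4, -1.0]
grip_width: 0.0107
gripper_force: 61.4
```

Request:
arm_command(
  rows=[
    {"fingers": -1, "x": 0.0115, "y": -0.0305, "z": 0, "ax": 0, "ay": 0, "az": 0},
    {"fingers": -1, "x": 0.0115, "y": -0.0305, "z": 0, "ax": 0, "ay": 0, "az": 0},
    {"fingers": -1, "x": 0.0115, "y": -0.0305, "z": 0, "ax": 0, "ay": 0, "az": 0},
    {"fingers": -1, "x": 0.0115, "y": -0.0305, "z": 0, "ax": 0, "ay": 0, "az": 0},
    {"fingers": -1, "x": 0.0115, "y": -0.0305, "z": 0, "ax": 0, "ay": 0, "az": 0},
    {"fingers": -1, "x": 0.0115, "y": -0.0305, "z": 0, "ax": 0, "ay": 0, "az": 0},
    {"fingers": -1, "x": 0.0115, "y": -0.0305, "z": 0, "ax": 0, "ay": 0, "az": 0},
    {"fingers": -1, "x": 0.0115, "y": -0.0305, "z": 0, "ax": 0, "ay": 0, "az": 0},
    {"fingers": -1, "x": 0.0115, "y": -0.0305, "z": 0, "ax": 0, "ay": 0, "az": 0},
    {"fingers": -1, "x": 0.0115, "y": -0.0305, "z": 0, "ax": 0, "ay": 0, "az": 0},
  ],
)

```text
clock: 10.67
tcp_pos: [0.4877, 0.1604, 0.0986]
orientation: [3.14, 0.09, -0.001]
contact_force: [1.7, -0.5, -1.9]
grip_width: 0.0105
gripper_force: 61.3
```

Request:
arm_command(
  rows=[
    {"fingers": -1, "x": 0.009, "y": -0.0255, "z": 0, "ax": 0, "ay": 0, "az": 0},
    {"fingers": -1, "x": 0.009, "y": -0.0255, "z": 0, "ax": 0, "ay": 0, "az": 0},
    {"fingers": -1, "x": 0, "y": 0, "z": 0, "ax": 0, "ay": 0, "az": 0},
  ],
)

```text
clock: 10.92
tcp_pos: [0.5036, 0.2179, 0.0991]
orientation: [-3.135, -0.1, -0.003]
contact_force: [-0.3, 0.7, -1.2]
grip_width: 0.0106
gripper_force: 61.3
```

```bash
python3 -c "
from h import *
f=grab('scene');go(.5034,.2106,.033,-176.75)
P=cloud(f);m=(f['depth']>0)&(abs(P[...,0]-.5034)<.06)&(abs(P[...,1]-.21)<.06)&(P[...,2]>.03)&(P[...,2]<.11);print('low z',np.percentile(P[m][:,2],[1,10,50]),w2px(f,(.5034,.2106,.08)))"
```

```text
t 10.97 tcp [502.9 214.6  98.7] toolx yaw 3.5 TURN [-0.11 -0.03  0.29] SHIFT mm (after turn) [ 0.3  4.  65.7] F [-0.7 -0.4 -0.1] grip 10.6 61.3 j1,j7 [-0.42 -2.1 ]
low z [0.06869195 0.07261465 0.08912218] [277.24233794 301.64581043]
```

Request:
arm_command(
  rows=[
    {"fingers": -1, "x": 0, "y": 0.001, "z": 0.018, "ax": 0, "ay": 0, "az": 0.2},
    {"fingers": -1, "x": 0, "y": 0, "z": 0.018, "ax": 0, "ay": 0, "az": 0},
    {"fingers": -1, "x": 0, "y": 0, "z": 0.012, "ax": 0, "ay": 0, "az": 0},
    {"fingers": -1, "x": 0, "y": 0, "z": 0.007, "ax": 0, "ay": 0, "az": 0},
    {"fingers": -1, "x": 0, "y": 0, "z": 0, "ax": 0, "ay": 0, "az": 0},
  ],
)

```text
clock: 11.38
tcp_pos: [0.5018, 0.2087, 0.0422]
orientation: [3.139, 0.083, -0.005]
contact_force: [0.3, 0.3, -1.9]
grip_width: 0.0106
gripper_force: 61.4
```

```bash
python3 -c "
from h import *
go(.5034,.2106,.0325,-176.75)"
```

```text
t 11.38 tcp [501.8 208.7  42.2] toolx yaw 3.0 TURN [ 0.09  0.18 -0.22] SHIFT mm (after turn) [ 1.7 -1.8  9.7] F [ 0.3  0.3 -1.9] grip 10.6 61.4 j1,j7 [-0.42 -2.12]
```

Request:
arm_command(
  rows=[
    {"fingers": -1, "x": 0.001, "y": -0.0008, "z": 0.005, "ax": 0, "ay": 0, "az": 0},
    {"fingers": -1, "x": 0, "y": 0, "z": 0.003, "ax": 0, "ay": 0, "az": 0},
    {"fingers": -1, "x": 0, "y": 0, "z": 0.0015, "ax": 0, "ay": 0, "az": 0},
    {"fingers": -1, "x": 0, "y": 0, "z": 0, "ax": 0, "ay": 0, "az": 0},
    {"fingers": -1, "x": 0, "y": 0, "z": 0, "ax": 0, "ay": 0, "az": 0},
  ],
)

```text
clock: 11.8
tcp_pos: [0.5041, 0.2108, 0.0346]
orientation: [-3.14, -0.084, -0.001]
contact_force: [0.5, -1.4, -1.1]
grip_width: 0.0106
gripper_force: 61.4
```

Request:
arm_command(
  rows=[
    {"fingers": 0, "x": 0, "y": 0, "z": 0, "ax": 0, "ay": 0, "az": 0},
    {"fingers": 0, "x": 0, "y": 0, "z": 0, "ax": 0, "ay": 0, "az": 0},
    {"fingers": 0, "x": 0, "y": 0, "z": 0, "ax": 0, "ay": 0, "az": 0},
    {"fingers": 0, "x": 0, "y": 0, "z": 0, "ax": 0, "ay": 0, "az": 0},
    {"fingers": 0, "x": 0, "y": 0, "z": -0.02, "ax": 0, "ay": 0, "az": 0},
    {"fingers": 0, "x": 0, "y": 0, "z": -0.03, "ax": 0, "ay": 0, "az": 0},
    {"fingers": 0, "x": 0, "y": 0, "z": -0.03, "ax": 0, "ay": 0, "az": 0},
    {"fingers": 0, "x": 0, "y": 0, "z": -0.03, "ax": 0, "ay": 0, "az": 0},
  ],
)

```text
clock: 12.47
tcp_pos: [0.5036, 0.2106, 0.1455]
orientation: [3.14, 0.084, -0.001]
contact_force: [0.1, 0.4, -0.2]
grip_width: 0.0428
gripper_force: 0.0
```

```bash
python3 -c "
from h import *
brackets();go(.5998,-.151,.1,26)"
```

```text
top R [ 618.3 -255.2] -119.0 [60.5 43.3] scr [-23.8 -26.6]
scene L [ 588.2 -168. ] -8.9 [72.2 39.7] scr [-24.7  24.9]
top L [ 599.7 -151.2] 25.2 [60.9 41.7] scr [-24.1  25.3]
scene R [ 632.2 -249.2] -89.2 [70.2 38.7] scr [-26.6 -23.4]
t 12.57 tcp [506.9 212.2 149.3] toolx yaw 3.0 TURN [ -0.11  -0.51 -22.96] SHIFT mm (after turn) [-75.7 367.2  49.3] F [0.9 0.3 0.5] grip 42.8 0.0 j1,j7 [-0.41 -2.09]
```

Request:
arm_command(
  rows=[
    {"fingers": 0, "x": 0, "y": 0, "z": 0, "ax": 0, "ay": 0, "az": -5.55},
    {"fingers": 0, "x": 0, "y": 0, "z": 0, "ax": 0, "ay": 0, "az": -5.55},
    {"fingers": 0, "x": 0, "y": 0, "z": 0, "ax": 0, "ay": 0, "az": -5.55},
    {"fingers": 0, "x": 0, "y": 0, "z": 0, "ax": 0, "ay": 0, "az": -5.55},
  ],
)

```text
clock: 12.9
tcp_pos: [0.5036, 0.2106, 0.1438]
orientation: [3.064, 0.694, -0.001]
contact_force: [0.1, 0.1, -0.3]
grip_width: 0.0425
gripper_force: 0.0
```

Request:
arm_command(
  rows=[
    {"fingers": 0, "x": -0.0067, "y": 0.0368, "z": 0.003, "ax": 0, "ay": 0, "az": 0},
    {"fingers": 0, "x": -0.0067, "y": 0.0368, "z": 0.003, "ax": 0, "ay": 0, "az": 0},
    {"fingers": 0, "x": -0.0067, "y": 0.0368, "z": 0.003, "ax": 0, "ay": 0, "az": 0},
    {"fingers": 0, "x": -0.0067, "y": 0.0368, "z": 0.003, "ax": 0, "ay": 0, "az": 0},
    {"fingers": 0, "x": -0.0067, "y": 0.0368, "z": 0.003, "ax": 0, "ay": 0, "az": 0},
    {"fingers": 0, "x": -0.0067, "y": 0.0368, "z": 0.003, "ax": 0, "ay": 0, "az": 0},
    {"fingers": 0, "x": -0.0067, "y": 0.0368, "z": 0.003, "ax": 0, "ay": 0, "az": 0},
    {"fingers": 0, "x": -0.0067, "y": 0.0368, "z": 0.003, "ax": 0, "ay": 0, "az": 0},
    {"fingers": 0, "x": -0.0067, "y": 0.0368, "z": 0.003, "ax": 0, "ay": 0, "az": 0},
    {"fingers": 0, "x": -0.0067, "y": 0.0368, "z": 0.003, "ax": 0, "ay": 0, "az": 0},
  ],
)

```text
clock: 13.73
tcp_pos: [0.6002, -0.1525, 0.1135]
orientation: [-3.065, -0.687, 0.001]
contact_force: [-0.1, 0.3, -0.8]
grip_width: 0.0426
gripper_force: 0.0
```

Request:
arm_command(
  rows=[
    {"fingers": 0, "x": 0, "y": 0, "z": 0, "ax": 0, "ay": 0, "az": 0},
    {"fingers": 0, "x": 0, "y": 0, "z": 0, "ax": 0, "ay": 0, "az": 0},
    {"fingers": 0, "x": 0, "y": 0, "z": 0, "ax": 0, "ay": 0, "az": 0},
  ],
)

```text
clock: 13.98
tcp_pos: [0.5999, -0.15, 0.1136]
orientation: [-3.065, -0.687, 0.001]
contact_force: [0.5, 0.6, -0.6]
grip_width: 0.0427
gripper_force: 0.0
```

```bash
python3 -c "
from h import *
go(.5997,-.1512,.030,25.2);brackets((.5,.75,-.34,-.09))"
```

```text
t 13.98 tcp [ 599.9 -150.   113.6] toolx yaw 25.3 TURN [-0.07  0.04  0.05] SHIFT mm (after turn) [-0.7  1.  83.6] F [ 0.5  0.6 -0.6] grip 42.7 0.0 j1,j7 [ 0.24 -1.06]
top L [ 562.9 -157.6] -42.8 [41.7 18.7] scr [-9.8 16.8]
scene L [ 589.3 -165.8] -8.9 [71.4 37.5] scr [-25.5  22.5]
scene R [ 633.7 -247.1] -87.1 [69.1 37.2] scr [-25.4 -23.9]
```

Request:
arm_command(
  rows=[
    {"fingers": 0, "x": -0.0005, "y": 0.001, "z": 0.018, "ax": 0, "ay": 0, "az": 0},
    {"fingers": 0, "x": 0, "y": 0, "z": 0.02, "ax": 0, "ay": 0, "az": 0},
    {"fingers": 0, "x": 0, "y": 0, "z": 0.018, "ax": 0, "ay": 0, "az": 0},
    {"fingers": 0, "x": 0, "y": 0, "z": 0.014, "ax": 0, "ay": 0, "az": 0},
    {"fingers": 0, "x": 0, "y": 0, "z": 0.009, "ax": 0, "ay": 0, "az": 0},
    {"fingers": 0, "x": 0, "y": 0, "z": 0.0045, "ax": 0, "ay": 0, "az": 0},
    {"fingers": 0, "x": 0, "y": 0, "z": 0, "ax": 0, "ay": 0, "az": 0},
  ],
)

```text
clock: 14.67
tcp_pos: [0.6, -0.151, 0.0301]
orientation: [-3.065, -0.688, 0.002]
contact_force: [0.0, -0.5, -0.3]
grip_width: 0.0426
gripper_force: 0.0
```

Request:
arm_command(
  rows=[
    {"fingers": -1, "x": 0, "y": 0, "z": 0, "ax": 0, "ay": 0, "az": 0},
    {"fingers": -1, "x": 0, "y": 0, "z": 0, "ax": 0, "ay": 0, "az": 0},
    {"fingers": -1, "x": 0, "y": 0, "z": 0, "ax": 0, "ay": 0, "az": 0},
    {"fingers": -1, "x": 0, "y": 0, "z": 0, "ax": 0, "ay": 0, "az": 0},
    {"fingers": -1, "x": 0, "y": 0, "z": 0, "ax": 0, "ay": 0, "az": 0},
    {"fingers": -1, "x": 0, "y": 0, "z": 0, "ax": 0, "ay": 0, "az": 0},
    {"fingers": -1, "x": 0, "y": 0, "z": 0, "ax": 0, "ay": 0, "az": 0},
  ],
)

```text
clock: 15.25
tcp_pos: [0.6014, -0.152, 0.0318]
orientation: [3.065, 0.687, 0.003]
contact_force: [-0.0, -0.6, 6.7]
grip_width: 0.0105
gripper_force: 62.4
```

Request:
arm_command(
  rows=[
    {"fingers": -1, "x": 0, "y": 0, "z": -0.015, "ax": 0, "ay": 0, "az": 0},
    {"fingers": -1, "x": 0, "y": 0, "z": -0.025, "ax": 0, "ay": 0, "az": 0},
    {"fingers": -1, "x": 0, "y": 0, "z": -0.025, "ax": 0, "ay": 0, "az": 0},
    {"fingers": -1, "x": 0, "y": 0, "z": -0.01, "ax": 0, "ay": 0, "az": 0},
    {"fingers": -1, "x": 0, "y": 0, "z": 0, "ax": 0, "ay": 0, "az": 0},
  ],
)

```text
clock: 15.67
tcp_pos: [0.6019, -0.1521, 0.1081]
orientation: [3.064, 0.686, 0.006]
contact_force: [0.7, 0.4, -2.4]
grip_width: 0.0101
gripper_force: 61.4
```

```bash
python3 -c "
from h import *
go(.5523,.0108,.1,0.35)"
```

```text
t 15.67 tcp [ 601.9 -152.1  108.1] toolx yaw 25.2 TURN [ 0.1  -0.23 24.89] SHIFT mm (after turn) [ -48.6 -163.2    8.1] F [ 0.7  0.4 -2.4] grip 10.1 61.4 j1,j7 [ 0.24 -1.06]
```

Request:
arm_command(
  rows=[
    {"fingers": -1, "x": 0, "y": 0, "z": 0, "ax": 0, "ay": 0, "az": 6.22},
    {"fingers": -1, "x": 0, "y": 0, "z": 0, "ax": 0, "ay": 0, "az": 6.22},
    {"fingers": -1, "x": 0, "y": 0, "z": 0, "ax": 0, "ay": 0, "az": 6.22},
    {"fingers": -1, "x": 0, "y": 0, "z": 0, "ax": 0, "ay": 0, "az": 6.22},
  ],
)

```text
clock: 16.0
tcp_pos: [0.5991, -0.1516, 0.1038]
orientation: [-3.141, -0.002, 0.005]
contact_force: [-0.1, 0.2, -1.2]
grip_width: 0.0102
gripper_force: 61.4
```

Request:
arm_command(
  rows=[
    {"fingers": -1, "x": -0.0081, "y": -0.0272, "z": 0, "ax": 0, "ay": 0, "az": 0},
    {"fingers": -1, "x": -0.0081, "y": -0.0272, "z": 0, "ax": 0, "ay": 0, "az": 0},
    {"fingers": -1, "x": -0.0081, "y": -0.0272, "z": 0, "ax": 0, "ay": 0, "az": 0},
    {"fingers": -1, "x": -0.0081, "y": -0.0272, "z": 0, "ax": 0, "ay": 0, "az": 0},
    {"fingers": -1, "x": -0.0081, "y": -0.0272, "z": 0, "ax": 0, "ay": 0, "az": 0},
    {"fingers": -1, "x": -0.0081, "y": -0.0272, "z": 0, "ax": 0, "ay": 0, "az": 0},
    {"fingers": -1, "x": 0, "y": 0, "z": 0, "ax": 0, "ay": 0, "az": 0},
    {"fingers": -1, "x": 0, "y": 0, "z": 0, "ax": 0, "ay": 0, "az": 0},
    {"fingers": -1, "x": 0, "y": 0, "z": 0, "ax": 0, "ay": 0, "az": 0},
  ],
)

```text
clock: 16.75
tcp_pos: [0.5501, 0.0105, 0.1047]
orientation: [3.141, 0.01, -0.003]
contact_force: [0.3, -0.1, -0.5]
grip_width: 0.0103
gripper_force: 61.4
```

```bash
python3 -c "
from h import *
go(.5523,.0108,.0355,0.35);f=grab('scene');cv2.imwrite('pics/s2.png',cv2.resize(f['frame'][200:380,200:440,::-1],None,fx=3,fy=3))"
```

```text
t 16.75 tcp [550.1  10.5 104.7] toolx yaw 0.4 TURN [0.05 0.1  0.03] SHIFT mm (after turn) [ 2.2 -0.3 69.2] F [ 0.3 -0.1 -0.5] grip 10.3 61.4 j1,j7 [-0.1  -1.72]
```

View pics/s2.png

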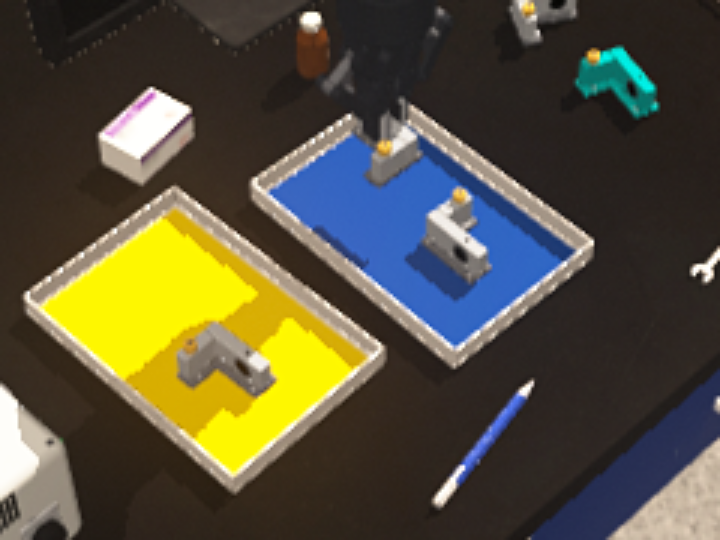

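C stands upright in the yellow tray at about (225,355) in the crop, D upright in the blue tray at (455,235), and A is held over the blue tray at (395,155). Lowering A.

Request:
arm_command(
  rows=[
    {"fingers": -1, "x": 0.002, "y": 0, "z": 0.018, "ax": 0, "ay": 0, "az": 0},
    {"fingers": -1, "x": 0, "y": 0, "z": 0.018, "ax": 0, "ay": 0, "az": 0},
    {"fingers": -1, "x": 0, "y": 0, "z": 0.014, "ax": 0, "ay": 0, "az": 0},
    {"fingers": -1, "x": 0, "y": 0, "z": 0.01, "ax": 0, "ay": 0, "az": 0},
    {"fingers": -1, "x": 0, "y": 0, "z": 0.006, "ax": 0, "ay": 0, "az": 0},
    {"fingers": -1, "x": 0, "y": 0, "z": 0.003, "ax": 0, "ay": 0, "az": 0},
    {"fingers": -1, "x": 0, "y": 0, "z": 0, "ax": 0, "ay": 0, "az": 0},
    {"fingers": -1, "x": 0, "y": 0, "z": 0, "ax": 0, "ay": 0, "az": 0},
  ],
)

```text
clock: 17.47
tcp_pos: [0.5531, 0.0109, 0.0372]
orientation: [3.142, 0.01, 0.001]
contact_force: [0.4, -0.5, -1.9]
grip_width: 0.0106
gripper_force: 61.5
```

Request:
arm_command(
  rows=[
    {"fingers": 0, "x": 0, "y": 0, "z": 0, "ax": 0, "ay": 0, "az": 0},
    {"fingers": 0, "x": 0, "y": 0, "z": 0, "ax": 0, "ay": 0, "az": 0},
    {"fingers": 0, "x": 0, "y": 0, "z": 0, "ax": 0, "ay": 0, "az": 0},
    {"fingers": 0, "x": 0, "y": 0, "z": 0, "ax": 0, "ay": 0, "az": 0},
    {"fingers": 0, "x": 0, "y": 0, "z": -0.02, "ax": 0, "ay": 0, "az": 0},
    {"fingers": 0, "x": 0, "y": 0, "z": -0.03, "ax": 0, "ay": 0, "az": 0},
    {"fingers": 0, "x": 0, "y": 0, "z": -0.03, "ax": 0, "ay": 0, "az": 0},
    {"fingers": 0, "x": 0, "y": 0, "z": -0.03, "ax": 0, "ay": 0, "az": 0},
    {"fingers": 0, "x": 0, "y": 0, "z": 0, "ax": 0, "ay": 0, "az": 0},
  ],
)

```text
clock: 18.22
tcp_pos: [0.5563, 0.0114, 0.1528]
orientation: [-3.14, -0.01, -0.016]
contact_force: [1.3, -0.7, 0.9]
grip_width: 0.0427
gripper_force: 0.0
```

```bash
python3 -c "
from h import *
brackets();go(.6185,-.2555,.1,-119)"
```

```text
scene R [ 632.8 -250.1] -91.0 [70.  38.5] scr [-23.8 -26.1]
top R [ 631.8 -247.7] -90.4 [66.2 36.6] scr [-26.4 -25.3]
t 18.32 tcp [553.6  11.2 148.3] toolx yaw 0.4 TURN [  0.08  -0.19 -60.62] SHIFT mm (after turn) [-201.8  186.1   48.3] F [-0.4  0.  -0. ] grip 42.6 0.0 j1,j7 [-0.1  -1.72]
```

Request:
arm_command(
  rows=[
    {"fingers": 0, "x": 0, "y": 0, "z": 0, "ax": 0, "ay": 0, "az": -6.68},
    {"fingers": 0, "x": 0, "y": 0, "z": 0, "ax": 0, "ay": 0, "az": -6.68},
    {"fingers": 0, "x": 0, "y": 0, "z": 0, "ax": 0, "ay": 0, "az": -6.68},
    {"fingers": 0, "x": 0, "y": 0, "z": 0, "ax": 0, "ay": 0, "az": -6.68},
    {"fingers": 0, "x": 0, "y": 0, "z": 0, "ax": 0, "ay": 0, "az": -6.68},
    {"fingers": 0, "x": 0, "y": 0, "z": 0, "ax": 0, "ay": 0, "az": -6.68},
    {"fingers": 0, "x": 0, "y": 0, "z": 0, "ax": 0, "ay": 0, "az": -6.68},
    {"fingers": 0, "x": 0, "y": 0, "z": 0, "ax": 0, "ay": 0, "az": -6.68},
    {"fingers": 0, "x": 0, "y": 0, "z": 0, "ax": 0, "ay": 0, "az": -6.68},
  ],
)

```text
clock: 19.07
tcp_pos: [0.5516, 0.0111, 0.1452]
orientation: [-2.708, -1.59, 0.004]
contact_force: [0.3, 1.2, 0.3]
grip_width: 0.0426
gripper_force: 0.0
```

Request:
arm_command(
  rows=[
    {"fingers": 0, "x": -0.0222, "y": 0.0209, "z": 0.004, "ax": 0, "ay": 0, "az": 0},
    {"fingers": 0, "x": -0.0222, "y": 0.0209, "z": 0.004, "ax": 0, "ay": 0, "az": 0},
    {"fingers": 0, "x": -0.0222, "y": 0.0209, "z": 0.004, "ax": 0, "ay": 0, "az": 0},
    {"fingers": 0, "x": -0.0222, "y": 0.0209, "z": 0.004, "ax": 0, "ay": 0, "az": 0},
    {"fingers": 0, "x": -0.0222, "y": 0.0209, "z": 0.004, "ax": 0, "ay": 0, "az": 0},
    {"fingers": 0, "x": -0.0222, "y": 0.0209, "z": 0.004, "ax": 0, "ay": 0, "az": 0},
    {"fingers": 0, "x": -0.0222, "y": 0.0209, "z": 0.004, "ax": 0, "ay": 0, "az": 0},
    {"fingers": 0, "x": -0.0222, "y": 0.0209, "z": 0.004, "ax": 0, "ay": 0, "az": 0},
    {"fingers": 0, "x": -0.0222, "y": 0.0209, "z": 0.004, "ax": 0, "ay": 0, "az": 0},
    {"fingers": 0, "x": 0, "y": 0, "z": 0, "ax": 0, "ay": 0, "az": 0},
  ],
)

```text
clock: 19.9
tcp_pos: [0.6162, -0.2636, 0.1079]
orientation: [2.719, 1.571, -0.007]
contact_force: [-1.1, -1.4, -0.3]
grip_width: 0.0428
gripper_force: 0.0
```

Request:
arm_command(
  rows=[
    {"fingers": 0, "x": 0, "y": 0, "z": 0, "ax": 0, "ay": 0, "az": 0},
    {"fingers": 0, "x": 0, "y": 0, "z": 0, "ax": 0, "ay": 0, "az": 0},
    {"fingers": 0, "x": 0, "y": 0, "z": 0, "ax": 0, "ay": 0, "az": 0},
  ],
)

```text
clock: 20.15
tcp_pos: [0.6178, -0.2533, 0.11]
orientation: [-2.71, -1.585, 0.0]
contact_force: [-0.1, -0.0, -0.1]
grip_width: 0.0427
gripper_force: 0.0
```

```bash
python3 -c "
from h import *
go(.6185,-.2554,.030,-119.5);brackets((.5,.75,-.34,-.09))
f=grab('scene');cv2.imwrite('pics/s3.png',cv2.resize(f['frame'][150:300,300:500,::-1],None,fx=3,fy=3))"
```

```text
t 20.15 tcp [ 617.8 -253.3  110. ] toolx yaw 60.6 TURN [-0.11 -0.05  0.12] SHIFT mm (after turn) [-1.5  1.7 80. ] F [-0.1 -0.  -0.1] grip 42.7 0.0 j1,j7 [ 0.44 -0.34]
top L [ 607.7 -244.2] -31.1 [42.4 20.9] scr [-11.7  19.5]
scene R [ 632.5 -249.6] -90.7 [70.8 36.9] scr [-23.7 -25.8]
```

View pics/s3.png

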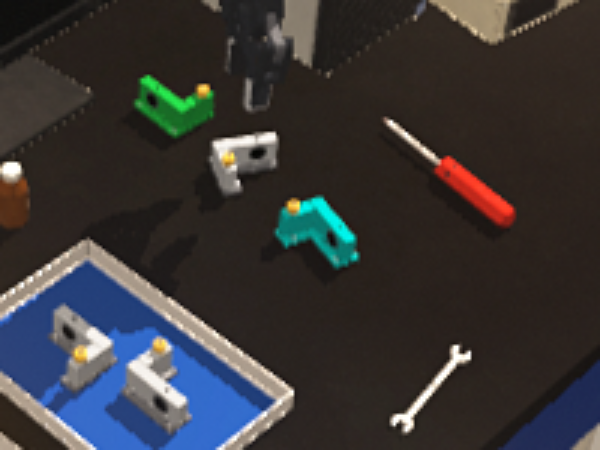

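A and D stand in a row in the blue tray. B sits at about (243,160) in the crop, directly under the raised jaws. Grasping B.

Request:
arm_command(
  rows=[
    {"fingers": 0, "x": -0.001, "y": 0.001, "z": 0.018, "ax": 0, "ay": 0, "az": 0},
    {"fingers": 0, "x": 0, "y": 0, "z": 0.018, "ax": 0, "ay": 0, "az": 0},
    {"fingers": 0, "x": 0, "y": 0, "z": 0.017, "ax": 0, "ay": 0, "az": 0},
    {"fingers": 0, "x": 0, "y": 0, "z": 0.013, "ax": 0, "ay": 0, "az": 0},
    {"fingers": 0, "x": 0, "y": 0, "z": 0.009, "ax": 0, "ay": 0, "az": 0},
    {"fingers": 0, "x": 0, "y": 0, "z": 0.004, "ax": 0, "ay": 0, "az": 0},
    {"fingers": 0, "x": 0, "y": 0, "z": 0, "ax": 0, "ay": 0, "az": 0},
  ],
)

```text
clock: 20.88
tcp_pos: [0.6181, -0.2564, 0.0311]
orientation: [-2.713, -1.583, 0.001]
contact_force: [-0.5, -0.1, 0.1]
grip_width: 0.0428
gripper_force: 0.0
```

Request:
arm_command(
  rows=[
    {"fingers": -1, "x": 0, "y": 0, "z": 0, "ax": 0, "ay": 0, "az": 0},
    {"fingers": -1, "x": 0, "y": 0, "z": 0, "ax": 0, "ay": 0, "az": 0},
    {"fingers": -1, "x": 0, "y": 0, "z": 0, "ax": 0, "ay": 0, "az": 0},
    {"fingers": -1, "x": 0, "y": 0, "z": 0, "ax": 0, "ay": 0, "az": 0},
    {"fingers": -1, "x": 0, "y": 0, "z": 0, "ax": 0, "ay": 0, "az": 0},
    {"fingers": -1, "x": 0, "y": 0, "z": 0, "ax": 0, "ay": 0, "az": 0},
    {"fingers": -1, "x": 0, "y": 0, "z": 0, "ax": 0, "ay": 0, "az": 0},
  ],
)

```text
clock: 21.47
tcp_pos: [0.6193, -0.2571, 0.0328]
orientation: [2.713, 1.582, 0.002]
contact_force: [-0.6, 0.9, 5.3]
grip_width: 0.0103
gripper_force: 62.3
```

Request:
arm_command(
  rows=[
    {"fingers": -1, "x": 0, "y": 0, "z": -0.015, "ax": 0, "ay": 0, "az": 0},
    {"fingers": -1, "x": 0, "y": 0, "z": -0.025, "ax": 0, "ay": 0, "az": 0},
    {"fingers": -1, "x": 0, "y": 0, "z": -0.025, "ax": 0, "ay": 0, "az": 0},
    {"fingers": -1, "x": 0, "y": 0, "z": -0.01, "ax": 0, "ay": 0, "az": 0},
    {"fingers": -1, "x": 0, "y": 0, "z": 0, "ax": 0, "ay": 0, "az": 0},
    {"fingers": -1, "x": 0, "y": 0, "z": 0, "ax": 0, "ay": 0, "az": 0},
  ],
)

```text
clock: 21.97
tcp_pos: [0.6182, -0.2568, 0.1069]
orientation: [2.713, 1.583, 0.0]
contact_force: [0.1, -0.9, -0.6]
grip_width: 0.0103
gripper_force: 61.4
```

```bash
python3 -c "
from h import *
go(.5872,.2154,.1,-176.75)"
```

```text
t 21.97 tcp [ 618.2 -256.8  106.9] toolx yaw 60.5 TURN [ 2.000e-02 -1.000e-02  5.725e+01] SHIFT mm (after turn) [  -4.2 -473.2    6.9] F [ 0.1 -0.9 -0.6] grip 10.3 61.4 j1,j7 [ 0.44 -0.34]
```

Request:
arm_command(
  rows=[
    {"fingers": -1, "x": 0, "y": 0, "z": 0, "ax": 0, "ay": 0, "az": 6.36},
    {"fingers": -1, "x": 0, "y": 0, "z": 0, "ax": 0, "ay": 0, "az": 6.36},
    {"fingers": -1, "x": 0, "y": 0, "z": 0, "ax": 0, "ay": 0, "az": 6.36},
    {"fingers": -1, "x": 0, "y": 0, "z": 0, "ax": 0, "ay": 0, "az": 6.36},
    {"fingers": -1, "x": 0, "y": 0, "z": 0, "ax": 0, "ay": 0, "az": 6.36},
    {"fingers": -1, "x": 0, "y": 0, "z": 0, "ax": 0, "ay": 0, "az": 6.36},
    {"fingers": -1, "x": 0, "y": 0, "z": 0, "ax": 0, "ay": 0, "az": 6.36},
    {"fingers": -1, "x": 0, "y": 0, "z": 0, "ax": 0, "ay": 0, "az": 6.36},
    {"fingers": -1, "x": 0, "y": 0, "z": 0, "ax": 0, "ay": 0, "az": 6.36},
  ],
)

```text
clock: 22.72
tcp_pos: [0.6169, -0.2563, 0.1045]
orientation: [-3.14, -0.081, 0.006]
contact_force: [-0.3, -0.1, -1.1]
grip_width: 0.0101
gripper_force: 61.3
```

Request:
arm_command(
  rows=[
    {"fingers": -1, "x": -0.0003, "y": -0.03, "z": 0, "ax": 0, "ay": 0, "az": 0},
    {"fingers": -1, "x": -0.0003, "y": -0.03, "z": 0, "ax": 0, "ay": 0, "az": 0},
    {"fingers": -1, "x": -0.0003, "y": -0.03, "z": 0, "ax": 0, "ay": 0, "az": 0},
    {"fingers": -1, "x": -0.0003, "y": -0.03, "z": 0, "ax": 0, "ay": 0, "az": 0},
    {"fingers": -1, "x": -0.0003, "y": -0.03, "z": 0, "ax": 0, "ay": 0, "az": 0},
    {"fingers": -1, "x": -0.0003, "y": -0.03, "z": 0, "ax": 0, "ay": 0, "az": 0},
    {"fingers": -1, "x": -0.0003, "y": -0.03, "z": 0, "ax": 0, "ay": 0, "az": 0},
    {"fingers": -1, "x": -0.0003, "y": -0.03, "z": 0, "ax": 0, "ay": 0, "az": 0},
    {"fingers": -1, "x": -0.0003, "y": -0.03, "z": 0, "ax": 0, "ay": 0, "az": 0},
    {"fingers": -1, "x": -0.0003, "y": -0.03, "z": 0, "ax": 0, "ay": 0, "az": 0},
  ],
)

```text
clock: 23.55
tcp_pos: [0.5966, 0.0437, 0.1048]
orientation: [3.14, 0.089, -0.006]
contact_force: [0.8, 0.2, -1.1]
grip_width: 0.0103
gripper_force: 61.4
```

Request:
arm_command(
  rows=[
    {"fingers": -1, "x": -0.0003, "y": -0.03, "z": 0, "ax": 0, "ay": 0, "az": 0},
    {"fingers": -1, "x": -0.0003, "y": -0.03, "z": 0, "ax": 0, "ay": 0, "az": 0},
    {"fingers": -1, "x": -0.0003, "y": -0.03, "z": 0, "ax": 0, "ay": 0, "az": 0},
    {"fingers": -1, "x": -0.0003, "y": -0.03, "z": 0, "ax": 0, "ay": 0, "az": 0},
    {"fingers": -1, "x": -0.0003, "y": -0.03, "z": 0, "ax": 0, "ay": 0, "az": 0},
    {"fingers": -1, "x": -0.0003, "y": -0.02, "z": 0, "ax": 0, "ay": 0, "az": 0},
    {"fingers": -1, "x": 0, "y": 0, "z": 0, "ax": 0, "ay": 0, "az": 0},
    {"fingers": -1, "x": 0, "y": 0, "z": 0, "ax": 0, "ay": 0, "az": 0},
    {"fingers": -1, "x": 0, "y": 0, "z": 0, "ax": 0, "ay": 0, "az": 0},
    {"fingers": -1, "x": 0, "y": 0, "z": 0, "ax": 0, "ay": 0, "az": 0},
  ],
)

```text
clock: 24.38
tcp_pos: [0.5866, 0.2101, 0.1058]
orientation: [3.139, 0.086, -0.002]
contact_force: [-0.5, 0.2, -1.0]
grip_width: 0.0104
gripper_force: 61.4
```

```bash
python3 -c "
from h import *
f=grab('scene');go(.5872,.2154,.036,-176.75)
P=cloud(f);m=(f['depth']>0)&(abs(P[...,0]-.5872)<.06)&(abs(P[...,1]-.215)<.06)&(P[...,2]>.03)&(P[...,2]<.11);print('low z',np.percentile(P[m][:,2],[1,10,50]),P[m].mean(0))"
```

```text
t 24.43 tcp [586.8 210.2 106.1] toolx yaw 3.1 TURN [ 0.08  0.06 -0.12] SHIFT mm (after turn) [ 0.6 -5.2 70.1] F [ 0.2  0.7 -0.9] grip 10.0 61.4 j1,j7 [-0.45 -1.96]
low z [0.03190984 0.07388014 0.0898118 ] [0.58075714 0.22143315 0.08737058]
```

Request:
arm_command(
  rows=[
    {"fingers": -1, "x": 0.0003, "y": -0.005, "z": 0.018, "ax": 0, "ay": 0, "az": -0.1},
    {"fingers": -1, "x": 0, "y": 0, "z": 0.018, "ax": 0, "ay": 0, "az": 0},
    {"fingers": -1, "x": 0, "y": 0, "z": 0.014, "ax": 0, "ay": 0, "az": 0},
    {"fingers": -1, "x": 0, "y": 0, "z": 0.01, "ax": 0, "ay": 0, "az": 0},
    {"fingers": -1, "x": 0, "y": 0, "z": 0.007, "ax": 0, "ay": 0, "az": 0},
    {"fingers": -1, "x": 0, "y": 0, "z": 0.003, "ax": 0, "ay": 0, "az": 0},
    {"fingers": -1, "x": 0, "y": 0, "z": 0, "ax": 0, "ay": 0, "az": 0},
    {"fingers": -1, "x": 0, "y": 0, "z": 0, "ax": 0, "ay": 0, "az": 0},
  ],
)

```text
clock: 25.1
tcp_pos: [0.5874, 0.2172, 0.0372]
orientation: [-3.14, -0.091, -0.001]
contact_force: [-0.2, 1.5, -1.0]
grip_width: 0.0105
gripper_force: 61.5
```

Request:
arm_command(
  rows=[
    {"fingers": 0, "x": 0, "y": 0, "z": 0, "ax": 0, "ay": 0, "az": 0},
    {"fingers": 0, "x": 0, "y": 0, "z": 0, "ax": 0, "ay": 0, "az": 0},
    {"fingers": 0, "x": 0, "y": 0, "z": 0, "ax": 0, "ay": 0, "az": 0},
    {"fingers": 0, "x": 0, "y": 0, "z": 0, "ax": 0, "ay": 0, "az": 0},
    {"fingers": 0, "x": 0, "y": 0, "z": -0.02, "ax": 0, "ay": 0, "az": 0},
    {"fingers": 0, "x": 0, "y": 0, "z": -0.03, "ax": 0, "ay": 0, "az": 0},
    {"fingers": 0, "x": 0, "y": 0, "z": -0.03, "ax": 0, "ay": 0, "az": 0},
    {"fingers": 0, "x": 0, "y": 0, "z": -0.04, "ax": 0, "ay": 0, "az": 0},
    {"fingers": 0, "x": 0, "y": 0, "z": -0.04, "ax": 0, "ay": 0, "az": 0},
    {"fingers": 0, "x": 0, "y": 0, "z": 0, "ax": 0, "ay": 0, "az": 0},
  ],
)

```text
clock: 25.93
tcp_pos: [0.5913, 0.2189, 0.2057]
orientation: [-3.135, -0.091, -0.02]
contact_force: [1.8, -0.1, 0.9]
grip_width: 0.0425
gripper_force: 0.0
```

Request:
arm_command(
  rows=[
    {"fingers": 0, "x": -0.02, "y": 0, "z": -0.02, "ax": 0, "ay": 0, "az": 0},
    {"fingers": 0, "x": -0.03, "y": 0, "z": -0.03, "ax": 0, "ay": 0, "az": 0},
    {"fingers": 0, "x": -0.03, "y": 0, "z": 0, "ax": 0, "ay": 0, "az": 0},
    {"fingers": 0, "x": 0, "y": 0, "z": 0, "ax": 0, "ay": 0, "az": 0},
  ],
)

```text
clock: 26.27
tcp_pos: [0.5035, 0.2131, 0.2476]
orientation: [-3.139, -0.096, 0.001]
contact_force: [-0.7, -0.6, -0.8]
grip_width: 0.0428
gripper_force: 0.0
```

```bash
python3 -c "
from h import *
brackets((.3,.75,-.34,.30))
f=grab('scene');g=grab('top')
c=np.zeros((560,800,3),np.uint8);c[:480,:400]=cv2.resize(f['frame'][230:380,200:400],(400,480))[:480]
c[:480,400:]=cv2.resize(g['frame'][190:300,210:360],(400,293))[:480].repeat(1,0) if 0 else cv2.copyMakeBorder(cv2.resize(g['frame'][190:300,210:360],(400,293)),0,187,0,0,0)
k=cv2.resize(f['frame'][310:360,150:210],(300,250));c[305:555,450:750]=k
cv2.imwrite('pics/s4.png',c[:,:,::-1])
go(.535,.4285,.2,5)
for n,f in(('s',f),('t',g)):
    P=cloud(f);m=(f['depth']>0)&(P[...,2]>.148)&(P[...,2]<.162)&(abs(P[...,0]-.535)<.035)&(abs(P[...,1]-.4285)<.035)
    q=P[m]*1000;print(n,len(q),q.mean(0).round(1),cv2.minAreaRect(q[:,:2].astype(np.float32)))
"
```

```text
top R [386.9  56.7] 61.4 [110.1  37.7] scr [nan nan]
top L [469.5  13. ] 172.6 [61.3 38.2] scr [-22.3  25.9]
scene L [480.   19.6] 146.1 [65.1 41. ] scr [-31.6  24. ]
scene R [509.3  25.4] 0.3 [238.5 159.3] scr [nan nan]
scene R [503.1 208.3] -172.3 [62.8 42.6] scr [-13.8 -18.9]
top R [528.3 -27.6] 26.8 [266.4 120.3] scr [nan nan]
scene L [550.8   9.1] -2.7 [65.9 42. ] scr [-22.4  24.9]
top L [550.7  12.3] -1.0 [60.4 38.2] scr [-25.4  25.1]
scene L [544.1 197.5] 3.1 [239.5 159.8] scr [-78.   59.6]
top R [595.1 205.8] -155.1 [64.3 28. ] scr [-26.1 -22.6]
scene R [601.9 211.1] -141.3 [71.5 39.3] scr [ -8.5 -22.5]
top R [635.3 188.6] 55.9 [153.2  71. ] scr [nan nan]
top R [716.8 116.4] 100.7 [68.4 47.6] scr [nan nan]
scene R [724.8 132.5] 170.7 [43.4 22.8] scr [nan nan]
t 26.47 tcp [508.2 212.5 246.2] toolx yaw 3.3 TURN [ 0.   -0.03 -1.65] SHIFT mm (after turn) [  45.5 -212.9   46.2] F [-0.2 -0.1  0.6] grip 42.5 0.0 j1,j7 [-0.51 -2.02]
s 113 [534.7 428.5 154.3] ((535.3574829101562, 428.26922607421875), (39.259098052978516, 12.417476654052734), 2.9521093368530273)
t 74 [535.3 429.1 155.5] ((534.9632568359375, 429.7270812988281), (36.88494873046875, 13.377737045288086), 7.7924370765686035)
```

View pics/s4.png

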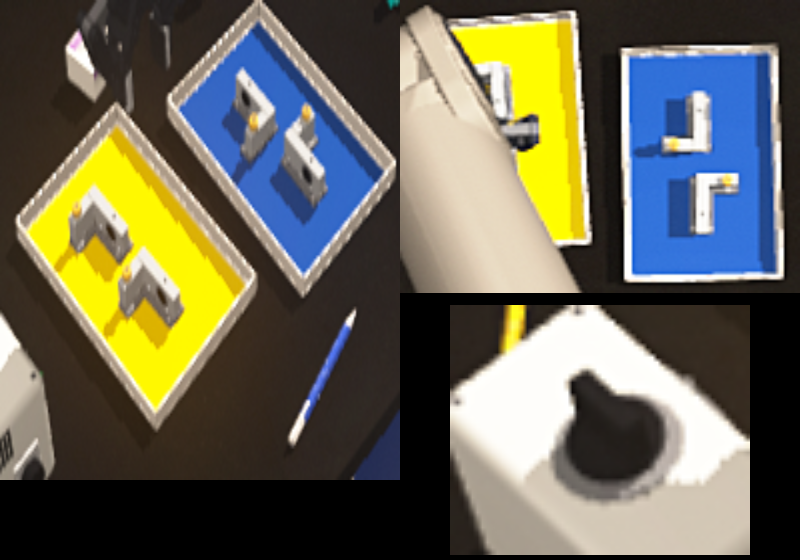

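All four brackets are upright and in straight rows. In the crop the yellow-tray ones are at (98,225) and (152,285), and the blue-tray ones at (255,112) and (303,160). The selector bar is roughly along world x. Next, the selector.

Request:
arm_command(
  rows=[
    {"fingers": 0, "x": 0.0059, "y": -0.0266, "z": 0, "ax": 0, "ay": 0, "az": -0.8},
    {"fingers": 0, "x": 0.0059, "y": -0.0266, "z": 0, "ax": 0, "ay": 0, "az": 0},
    {"fingers": 0, "x": 0.0059, "y": -0.0266, "z": 0, "ax": 0, "ay": 0, "az": 0},
    {"fingers": 0, "x": 0.0059, "y": -0.0266, "z": 0, "ax": 0, "ay": 0, "az": 0},
    {"fingers": 0, "x": 0.0059, "y": -0.0266, "z": 0, "ax": 0, "ay": 0, "az": 0},
    {"fingers": 0, "x": 0.0059, "y": -0.0266, "z": 0, "ax": 0, "ay": 0, "az": 0},
    {"fingers": 0, "x": 0.0059, "y": -0.0266, "z": 0, "ax": 0, "ay": 0, "az": 0},
    {"fingers": 0, "x": 0.0059, "y": -0.0266, "z": 0, "ax": 0, "ay": 0, "az": 0},
  ],
)

```text
clock: 27.13
tcp_pos: [0.5407, 0.4293, 0.245]
orientation: [3.139, 0.113, -0.001]
contact_force: [-0.4, -0.2, -0.2]
grip_width: 0.0429
gripper_force: 0.0
```

Request:
arm_command(
  rows=[
    {"fingers": 0, "x": 0, "y": 0, "z": 0, "ax": 0, "ay": 0, "az": 0},
    {"fingers": 0, "x": 0, "y": 0, "z": 0, "ax": 0, "ay": 0, "az": 0},
    {"fingers": 0, "x": 0, "y": 0, "z": 0, "ax": 0, "ay": 0, "az": 0},
    {"fingers": 0, "x": 0, "y": 0, "z": 0, "ax": 0, "ay": 0, "az": 0},
    {"fingers": 0, "x": 0, "y": 0, "z": 0, "ax": 0, "ay": 0, "az": 0},
    {"fingers": 0, "x": 0, "y": 0, "z": 0, "ax": 0, "ay": 0, "az": 0},
  ],
)

```text
clock: 27.63
tcp_pos: [0.5401, 0.427, 0.2464]
orientation: [3.139, 0.112, 0.0]
contact_force: [-0.8, -0.1, -0.1]
grip_width: 0.0427
gripper_force: 0.0
```

```bash
python3 -c "
from h import *
go(.5352,.4288,.151,4.1);brackets((.44,.65,-.05,.27))"
```

```text
t 27.63 tcp [540.1 427.  246.4] toolx yaw 4.1 TURN [ 0.02 -0.02 -0.03] SHIFT mm (after turn) [-4.8 -2.1 95.4] F [-0.8 -0.1 -0.1] grip 42.7 0.0 j1,j7 [-0.73 -2.28]
top L [469.6  12.5] 175.4 [56.3 38.6] scr [-21.7  26. ]
scene L [482.5  18.8] 144.0 [61.8 40.1] scr [-29.9  23.6]
scene R [502.4 209.7] -177.0 [61.  44.3] scr [-12.9 -18.4]
scene L [537.2   2.2] -31.5 [71.1 39.1] scr [-24.1  24. ]
top L [550.8  12.2] -1.2 [61.  38.2] scr [-25.5  25.1]
scene R [565.2  58.5] 146.0 [188.1  80.5] scr [nan nan]
scene R [547.4 148.9] 3.5 [159.8   1.8] scr [nan nan]
top R [514.9 205.8] -143.0 [62.7 33.8] scr [-20.6 -20.6]
top R [597.   30.1] 120.9 [151.9  49.4] scr [nan nan]
scene R [587.9 214.8] -170.6 [66.  43.3] scr [-14.4 -17.7]
top R [586.3 218.9] -174.6 [60.8 42.2] scr [-19.7 -23.2]
```

Request:
arm_command(
  rows=[
    {"fingers": 0, "x": -0.0048, "y": -0.002, "z": 0.015, "ax": 0, "ay": 0, "az": 0},
    {"fingers": 0, "x": 0, "y": 0, "z": 0.018, "ax": 0, "ay": 0, "az": 0},
    {"fingers": 0, "x": 0, "y": 0, "z": 0.018, "ax": 0, "ay": 0, "az": 0},
    {"fingers": 0, "x": 0, "y": 0, "z": 0.018, "ax": 0, "ay": 0, "az": 0},
    {"fingers": 0, "x": 0, "y": 0, "z": 0.013, "ax": 0, "ay": 0, "az": 0},
    {"fingers": 0, "x": 0, "y": 0, "z": 0.008, "ax": 0, "ay": 0, "az": 0},
    {"fingers": 0, "x": 0, "y": 0, "z": 0.005, "ax": 0, "ay": 0, "az": 0},
    {"fingers": 0, "x": 0, "y": 0, "z": 0, "ax": 0, "ay": 0, "az": 0},
    {"fingers": 0, "x": 0, "y": 0, "z": 0, "ax": 0, "ay": 0, "az": 0},
  ],
)

```text
clock: 28.48
tcp_pos: [0.535, 0.43, 0.1519]
orientation: [-3.139, -0.114, -0.001]
contact_force: [-0.5, -0.2, -1.0]
grip_width: 0.0426
gripper_force: 0.0
```

```bash
python3 -c "
from h import *
go(.5352,.4288,.151,4.1)"
```

```text
t 28.48 tcp [535.  430.  151.9] toolx yaw 4.2 TURN [-0.03 -0.04  0.06] SHIFT mm (after turn) [0.1 1.3 0.9] F [-0.5 -0.2 -1. ] grip 42.6 0.0 j1,j7 [-0.74 -2.29]
```

Request:
arm_command(
  rows=[
    {"fingers": -1, "x": 0, "y": 0, "z": 0, "ax": 0, "ay": 0, "az": 0},
    {"fingers": -1, "x": 0, "y": 0, "z": 0, "ax": 0, "ay": 0, "az": 0},
    {"fingers": -1, "x": 0, "y": 0, "z": 0, "ax": 0, "ay": 0, "az": 0},
    {"fingers": -1, "x": 0, "y": 0, "z": 0, "ax": 0, "ay": 0, "az": 0},
    {"fingers": -1, "x": 0, "y": 0, "z": 0, "ax": 0, "ay": 0, "az": 0},
    {"fingers": -1, "x": 0, "y": 0, "z": 0, "ax": 0, "ay": 0, "az": 0},
    {"fingers": -1, "x": 0, "y": 0, "z": 0, "ax": 0, "ay": 0, "az": 0},
  ],
  grip_force=50,
)

```text
clock: 29.07
tcp_pos: [0.5353, 0.4284, 0.1525]
orientation: [3.138, 0.112, 0.001]
contact_force: [-1.1, -4.6, 5.0]
grip_width: 0.0109
gripper_force: 49.8
```

```bash
python3 -c "
from h import *
go(.5352,.4288,.151,4.1);print(r.get_obs()['moment'])"
```

```text
t 29.07 tcp [535.3 428.4 152.5] toolx yaw 4.1 TURN [ 0.09 -0.03 -0.  ] SHIFT mm (after turn) [-0.1 -0.4  1.5] F [-1.1 -4.6  5. ] grip 10.9 49.8 j1,j7 [-0.73 -2.29]
[-0.9971619   0.3429964  -0.05864581]
```

Request:
arm_command(
  rows=[
    {"fingers": -1, "x": 0, "y": 0, "z": 0, "ax": 0, "ay": 0, "az": -3},
    {"fingers": -1, "x": 0, "y": 0, "z": 0, "ax": 0, "ay": 0, "az": -3},
    {"fingers": -1, "x": 0, "y": 0, "z": 0, "ax": 0, "ay": 0, "az": -2},
    {"fingers": -1, "x": 0, "y": 0, "z": 0, "ax": 0, "ay": 0, "az": 0},
    {"fingers": -1, "x": 0, "y": 0, "z": 0, "ax": 0, "ay": 0, "az": 0},
  ],
)

```text
clock: 29.48
tcp_pos: [0.5353, 0.4284, 0.1525]
orientation: [3.123, 0.331, 0.001]
contact_force: [-2.8, -4.1, 5.7]
grip_width: 0.0109
gripper_force: 49.9
```

```bash
python3 -c "
from h import *
go(.5352,.4288,.151,12.1);print(r.get_obs()['moment'])"
```

```text
t 29.48 tcp [535.3 428.4 152.5] toolx yaw 12.1 TURN [ 0.09 -0.01  0.  ] SHIFT mm (after turn) [-0.  -0.4  1.5] F [-2.8 -4.1  5.7] grip 10.9 49.9 j1,j7 [-0.71 -2.17]
[-0.94659155  0.3801697   0.04423213]
```

Request:
arm_command(
  rows=[
    {"fingers": -1, "x": 0, "y": 0, "z": 0, "ax": 0, "ay": 0, "az": -4},
    {"fingers": -1, "x": 0, "y": 0, "z": 0, "ax": 0, "ay": 0, "az": -4},
    {"fingers": -1, "x": 0, "y": 0, "z": 0, "ax": 0, "ay": 0, "az": -2},
    {"fingers": -1, "x": 0, "y": 0, "z": 0, "ax": 0, "ay": 0, "az": 0},
    {"fingers": -1, "x": 0, "y": 0, "z": 0, "ax": 0, "ay": 0, "az": 0},
  ],
)

```text
clock: 29.9
tcp_pos: [0.5353, 0.4284, 0.1525]
orientation: [3.082, 0.602, 0.0]
contact_force: [-2.1, -4.3, 6.2]
grip_width: 0.0113
gripper_force: 49.9
```

```bash
python3 -c "
from h import *
go(.5352,.4288,.151,22.1);print(r.get_obs()['moment'])"
```

```text
t 29.9 tcp [535.3 428.4 152.5] toolx yaw 22.1 TURN [0.09 0.01 0.01] SHIFT mm (after turn) [ 0.1 -0.4  1.5] F [-2.1 -4.3  6.2] grip 11.3 49.9 j1,j7 [-0.68 -2.02]
[-0.95689221  0.43929432  0.06833342]
```

Request:
arm_command(
  rows=[
    {"fingers": -1, "x": 0, "y": 0, "z": 0, "ax": 0, "ay": 0, "az": -4},
    {"fingers": -1, "x": 0, "y": 0, "z": 0, "ax": 0, "ay": 0, "az": -4},
    {"fingers": -1, "x": 0, "y": 0, "z": 0, "ax": 0, "ay": 0, "az": -4},
    {"fingers": -1, "x": 0, "y": 0, "z": 0, "ax": 0, "ay": 0, "az": 0},
    {"fingers": -1, "x": 0, "y": 0, "z": 0, "ax": 0, "ay": 0, "az": 0},
  ],
)

```text
clock: 30.32
tcp_pos: [0.5353, 0.4283, 0.1525]
orientation: [3.002, 0.921, 0.0]
contact_force: [-1.9, -5.3, 5.7]
grip_width: 0.0108
gripper_force: 49.9
```

```bash
python3 -c "
from h import *
go(.5352,.4288,.151,34.1);print(r.get_obs()['moment'])"
```

```text
t 30.32 tcp [535.3 428.3 152.5] toolx yaw 34.1 TURN [0.09 0.03 0.  ] SHIFT mm (after turn) [ 0.2 -0.4  1.5] F [-1.9 -5.3  5.7] grip 10.8 49.9 j1,j7 [-0.65 -1.83]
[-0.97490921  0.44894343  0.06598554]
```

Request:
arm_command(
  rows=[
    {"fingers": -1, "x": 0, "y": 0, "z": 0, "ax": 0, "ay": 0, "az": -4},
    {"fingers": -1, "x": 0, "y": 0, "z": 0, "ax": 0, "ay": 0, "az": -4},
    {"fingers": -1, "x": 0, "y": 0, "z": 0, "ax": 0, "ay": 0, "az": 0},
    {"fingers": -1, "x": 0, "y": 0, "z": 0, "ax": 0, "ay": 0, "az": 0},
  ],
)

```text
clock: 30.65
tcp_pos: [0.5353, 0.4283, 0.1525]
orientation: [2.93, 1.128, -0.0]
contact_force: [-0.8, -4.9, 5.8]
grip_width: 0.011
gripper_force: 49.9
```

```bash
python3 -c "
from h import *
go(.5352,.4288,.151,42.1);print(r.get_obs()['moment'])"
```

```text
t 30.65 tcp [535.3 428.3 152.5] toolx yaw 42.1 TURN [ 0.09  0.04 -0.  ] SHIFT mm (after turn) [ 0.2 -0.4  1.5] F [-0.8 -4.9  5.8] grip 11.0 49.9 j1,j7 [-0.63 -1.71]
[-0.97765092  0.38443258  0.00415523]
```

Request:
arm_command(
  rows=[
    {"fingers": -1, "x": 0, "y": 0, "z": 0, "ax": 0, "ay": 0, "az": -4},
    {"fingers": -1, "x": 0, "y": 0, "z": 0, "ax": 0, "ay": 0, "az": -4},
    {"fingers": -1, "x": 0, "y": 0, "z": 0, "ax": 0, "ay": 0, "az": 0},
    {"fingers": -1, "x": 0, "y": 0, "z": 0, "ax": 0, "ay": 0, "az": 0},
  ],
)

```text
clock: 30.98
tcp_pos: [0.5353, 0.4283, 0.1525]
orientation: [2.844, 1.33, -0.0]
contact_force: [-1.8, -4.9, 6.6]
grip_width: 0.011
gripper_force: 50.0
```

```bash
python3 -c "
from h import *
go(.5352,.4288,.151,50.1);print(r.get_obs()['moment'])"
```

```text
t 30.98 tcp [535.3 428.3 152.5] toolx yaw 50.1 TURN [0.09 0.06 0.01] SHIFT mm (after turn) [ 0.3 -0.4  1.5] F [-1.8 -4.9  6.6] grip 11.0 50.0 j1,j7 [-0.6  -1.59]
[-0.96219865  0.39959623  0.03757458]
```

Request:
arm_command(
  rows=[
    {"fingers": -1, "x": 0, "y": 0, "z": 0, "ax": 0, "ay": 0, "az": -4},
    {"fingers": -1, "x": 0, "y": 0, "z": 0, "ax": 0, "ay": 0, "az": -4},
    {"fingers": -1, "x": 0, "y": 0, "z": 0, "ax": 0, "ay": 0, "az": -4},
    {"fingers": -1, "x": 0, "y": 0, "z": 0, "ax": 0, "ay": 0, "az": 0},
    {"fingers": -1, "x": 0, "y": 0, "z": 0, "ax": 0, "ay": 0, "az": 0},
  ],
)

```text
clock: 31.4
tcp_pos: [0.5353, 0.4283, 0.1525]
orientation: [2.69, 1.62, -0.001]
contact_force: [-0.7, -4.9, 6.1]
grip_width: 0.0113
gripper_force: 50.0
```

```bash
python3 -c "
from h import *
go(.5352,.4288,.151,62.1);print(r.get_obs()['moment'])"
```

```text
t 31.4 tcp [535.3 428.3 152.5] toolx yaw 62.1 TURN [0.08 0.08 0.02] SHIFT mm (after turn) [ 0.4 -0.3  1.5] F [-0.7 -4.9  6.1] grip 11.3 50.0 j1,j7 [-0.57 -1.41]
[-0.9994544   0.48397897  0.16230693]
```

Request:
arm_command(
  rows=[
    {"fingers": -1, "x": 0, "y": 0, "z": 0, "ax": 0, "ay": 0, "az": -4},
    {"fingers": -1, "x": 0, "y": 0, "z": 0, "ax": 0, "ay": 0, "az": -4},
    {"fingers": -1, "x": 0, "y": 0, "z": 0, "ax": 0, "ay": 0, "az": 0},
    {"fingers": -1, "x": 0, "y": 0, "z": 0, "ax": 0, "ay": 0, "az": 0},
  ],
)

```text
clock: 31.73
tcp_pos: [0.5354, 0.4283, 0.1525]
orientation: [2.57, 1.803, -0.001]
contact_force: [-0.7, -5.1, 7.2]
grip_width: 0.0113
gripper_force: 50.0
```

```bash
python3 -c "
from h import *
go(.5352,.4288,.151,70.1);print(r.get_obs()['moment'])"
```

```text
t 31.73 tcp [535.4 428.3 152.5] toolx yaw 70.1 TURN [ 0.07  0.09 -0.01] SHIFT mm (after turn) [ 0.5 -0.3  1.5] F [-0.7 -5.1  7.2] grip 11.3 50.0 j1,j7 [-0.55 -1.28]
[-1.02963699  0.49332279 -0.05309581]
```

Request:
arm_command(
  rows=[
    {"fingers": -1, "x": 0, "y": 0, "z": 0, "ax": 0, "ay": 0, "az": -4},
    {"fingers": -1, "x": 0, "y": 0, "z": 0, "ax": 0, "ay": 0, "az": -4},
    {"fingers": -1, "x": 0, "y": 0, "z": 0, "ax": 0, "ay": 0, "az": 0},
    {"fingers": -1, "x": 0, "y": 0, "z": 0, "ax": 0, "ay": 0, "az": 0},
  ],
)

```text
clock: 32.07
tcp_pos: [0.5354, 0.4282, 0.1525]
orientation: [2.438, 1.978, -0.001]
contact_force: [-2.3, -4.6, 6.0]
grip_width: 0.0114
gripper_force: 50.0
```

```bash
python3 -c "
from h import *
go(.5352,.4288,.151,78.1);print(r.get_obs()['moment'])"
```

```text
t 32.07 tcp [535.4 428.2 152.5] toolx yaw 78.1 TURN [ 0.06  0.1  -0.01] SHIFT mm (after turn) [ 0.5 -0.3  1.5] F [-2.3 -4.6  6. ] grip 11.4 50.0 j1,j7 [-0.53 -1.16]
[-1.01057393  0.39940126 -0.07961483]
```

Request:
arm_command(
  rows=[
    {"fingers": -1, "x": 0, "y": 0, "z": 0, "ax": 0, "ay": 0, "az": -4},
    {"fingers": -1, "x": 0, "y": 0, "z": 0, "ax": 0, "ay": 0, "az": -4},
    {"fingers": -1, "x": 0, "y": 0, "z": 0, "ax": 0, "ay": 0, "az": 0},
    {"fingers": -1, "x": 0, "y": 0, "z": 0, "ax": 0, "ay": 0, "az": 0},
  ],
)

```text
clock: 32.4
tcp_pos: [0.5354, 0.4282, 0.1525]
orientation: [2.294, 2.143, -0.001]
contact_force: [-1.9, -4.7, 6.3]
grip_width: 0.0112
gripper_force: 50.0
```

```bash
python3 -c "
from h import *
go(.5352,.4288,.151,86.1);print(r.get_obs()['moment'])"
```

```text
t 32.4 tcp [535.4 428.2 152.5] toolx yaw 86.1 TURN [ 0.05  0.11 -0.  ] SHIFT mm (after turn) [ 0.5 -0.2  1.5] F [-1.9 -4.7  6.3] grip 11.2 50.0 j1,j7 [-0.5  -1.04]
[-1.05104883  0.44879093  0.06621011]
```

Request:
arm_command(
  rows=[
    {"fingers": -1, "x": 0, "y": 0, "z": 0, "ax": 0, "ay": 0, "az": -4},
    {"fingers": -1, "x": 0, "y": 0, "z": 0, "ax": 0, "ay": 0, "az": -4},
    {"fingers": -1, "x": 0, "y": 0, "z": 0, "ax": 0, "ay": 0, "az": -4},
    {"fingers": -1, "x": 0, "y": 0, "z": 0, "ax": 0, "ay": 0, "az": 0},
    {"fingers": -1, "x": 0, "y": 0, "z": 0, "ax": 0, "ay": 0, "az": 0},
  ],
)

```text
clock: 32.82
tcp_pos: [0.5354, 0.4282, 0.1525]
orientation: [2.064, 2.368, -0.002]
contact_force: [-2.7, -4.3, 6.5]
grip_width: 0.0113
gripper_force: 66.8
```

```bash
python3 -c "
from h import *
go(.5352,.4288,.151,98.1);print(r.get_obs()['moment'])"
```

```text
t 32.82 tcp [535.4 428.2 152.5] toolx yaw 97.9 TURN [-0.02  0.07 -0.25] SHIFT mm (after turn) [ 0.6 -0.2  1.5] F [-2.7 -4.3  6.5] grip 11.3 66.8 j1,j7 [-0.47 -0.86]
[-1.00889757  0.52754848 -1.56216942]
```

Mz jumped to -1.56 N·m at yaw about 94–98°, so this is the end stop, about 90° anticlockwise of the start. Turning clockwise by three clicks.

Request:
arm_command(
  rows=[
    {"fingers": -1, "x": 0, "y": 0, "z": 0, "ax": 0, "ay": 0, "az": 4},
    {"fingers": -1, "x": 0, "y": 0, "z": 0, "ax": 0, "ay": 0, "az": 6},
    {"fingers": -1, "x": 0, "y": 0, "z": 0, "ax": 0, "ay": 0, "az": 6},
    {"fingers": -1, "x": 0, "y": 0, "z": 0, "ax": 0, "ay": 0, "az": 6},
    {"fingers": -1, "x": 0, "y": 0, "z": 0, "ax": 0, "ay": 0, "az": 6},
    {"fingers": -1, "x": 0, "y": 0, "z": 0, "ax": 0, "ay": 0, "az": 6},
    {"fingers": -1, "x": 0, "y": 0, "z": 0, "ax": 0, "ay": 0, "az": 6},
    {"fingers": -1, "x": 0, "y": 0, "z": 0, "ax": 0, "ay": 0, "az": 6},
    {"fingers": -1, "x": 0, "y": 0, "z": 0, "ax": 0, "ay": 0, "az": 6},
    {"fingers": -1, "x": 0, "y": 0, "z": 0, "ax": 0, "ay": 0, "az": 6},
  ],
)

```text
clock: 33.65
tcp_pos: [0.5353, 0.4283, 0.1525]
orientation: [2.952, 1.068, 0.0]
contact_force: [-1.5, -3.9, 5.3]
grip_width: 0.011
gripper_force: 49.9
```

Request:
arm_command(
  rows=[
    {"fingers": -1, "x": 0, "y": 0, "z": 0, "ax": 0, "ay": 0, "az": 6},
    {"fingers": -1, "x": 0, "y": 0, "z": 0, "ax": 0, "ay": 0, "az": 6},
    {"fingers": -1, "x": 0, "y": 0, "z": 0, "ax": 0, "ay": 0, "az": 6},
    {"fingers": -1, "x": 0, "y": 0, "z": 0, "ax": 0, "ay": 0, "az": 6},
    {"fingers": -1, "x": 0, "y": 0, "z": 0, "ax": 0, "ay": 0, "az": 6},
    {"fingers": -1, "x": 0, "y": 0, "z": 0, "ax": 0, "ay": 0, "az": 5},
    {"fingers": -1, "x": 0, "y": 0, "z": 0, "ax": 0, "ay": 0, "az": 0},
    {"fingers": -1, "x": 0, "y": 0, "z": 0, "ax": 0, "ay": 0, "az": 0},
  ],
)

```text
clock: 34.32
tcp_pos: [0.5353, 0.4284, 0.1525]
orientation: [3.137, 0.139, 0.001]
contact_force: [-2.2, -5.1, 5.7]
grip_width: 0.0111
gripper_force: 49.9
```

```bash
python3 -c "
from h import *
go(.5352,.4288,.151,4.1);print(r.get_obs()['moment'])"
```

```text
t 34.32 tcp [535.3 428.4 152.5] toolx yaw 5.1 TURN [ 0.1  -0.04  0.96] SHIFT mm (after turn) [-0.1 -0.4  1.5] F [-2.2 -5.1  5.7] grip 11.1 49.9 j1,j7 [-0.73 -2.28]
[-0.89071443  0.28903255 -0.09801091]
```

Releasing the knob, backing off and checking.

Request:
arm_command(
  rows=[
    {"fingers": 0, "x": 0, "y": 0, "z": 0, "ax": 0, "ay": 0, "az": 0},
    {"fingers": 0, "x": 0, "y": 0, "z": 0, "ax": 0, "ay": 0, "az": 0},
    {"fingers": 0, "x": 0, "y": 0, "z": 0, "ax": 0, "ay": 0, "az": 0},
    {"fingers": 0, "x": 0, "y": 0, "z": 0, "ax": 0, "ay": 0, "az": 0},
    {"fingers": 0, "x": 0, "y": 0, "z": -0.015, "ax": 0, "ay": 0, "az": 0},
    {"fingers": 0, "x": 0, "y": 0, "z": -0.03, "ax": 0, "ay": 0, "az": 0},
    {"fingers": 0, "x": 0, "y": 0, "z": -0.035, "ax": 0, "ay": 0, "az": 0},
    {"fingers": 0, "x": 0, "y": 0, "z": -0.035, "ax": 0, "ay": 0, "az": 0},
    {"fingers": 0, "x": 0, "y": 0, "z": -0.035, "ax": 0, "ay": 0, "az": 0},
  ],
)

```text
clock: 35.07
tcp_pos: [0.5344, 0.4298, 0.3028]
orientation: [-3.138, -0.142, 0.0]
contact_force: [1.2, -0.0, 0.3]
grip_width: 0.0428
gripper_force: 0.0
```

Request:
arm_command(
  rows=[
    {"fingers": 0, "x": 0, "y": 0.03, "z": 0, "ax": 0, "ay": 0, "az": 0},
    {"fingers": 0, "x": 0, "y": 0.03, "z": 0, "ax": 0, "ay": 0, "az": 0},
    {"fingers": 0, "x": 0, "y": 0.03, "z": 0, "ax": 0, "ay": 0, "az": 0},
    {"fingers": 0, "x": 0, "y": 0.03, "z": 0, "ax": 0, "ay": 0, "az": 0},
    {"fingers": 0, "x": 0, "y": 0.03, "z": 0, "ax": 0, "ay": 0, "az": 0},
    {"fingers": 0, "x": 0, "y": 0.03, "z": 0, "ax": 0, "ay": 0, "az": 0},
    {"fingers": 0, "x": 0, "y": 0, "z": 0, "ax": 0, "ay": 0, "az": 0},
    {"fingers": 0, "x": 0, "y": 0, "z": 0, "ax": 0, "ay": 0, "az": 0},
    {"fingers": 0, "x": 0, "y": 0, "z": 0, "ax": 0, "ay": 0, "az": 0},
  ],
)

```text
clock: 35.82
tcp_pos: [0.5507, 0.2514, 0.3014]
orientation: [-3.137, -0.142, -0.0]
contact_force: [0.2, 0.2, 0.0]
grip_width: 0.0426
gripper_force: 0.0
```

```bash
python3 -c "
from h import *
f=grab('scene','s5');g=grab('top')
for n,f in(('s',f),('t',g)):
    P=cloud(f);m=(f['depth']>0)&(P[...,2]>.148)&(P[...,2]<.162)&(abs(P[...,0]-.535)<.035)&(abs(P[...,1]-.4285)<.035)
    q=P[m]*1000;print(n,len(q),cv2.minAreaRect(q[:,:2].astype(np.float32)) if len(q)>9 else '')
brackets((.44,.65,-.05,.27))
go(.5,.3,.2,4)"
```

```text
s 110 ((535.9068603515625, 427.83807373046875), (40.38019943237305, 12.247846603393555), 3.4751076698303223)
t 79 ((535.3540649414062, 429.57244873046875), (36.035858154296875, 13.881135940551758), 7.158724784851074)
top L [469.2  12.9] 174.6 [55.3 38.6] scr [-21.6  26.4]
scene L [484.2  18.1] 142.2 [63.9 39.6] scr [-28.9  23.3]
scene R [502.9 210.4] -176.9 [62.9 44.1] scr [-12.2 -17.9]
scene L [537.9   1.2] -30.9 [70.3 38.9] scr [-24.9  24.9]
top L [550.9  12.3] -1.1 [61.2 38.2] scr [-25.5  25.1]
scene R [546.4 148.3] 3.2 [195.8   2.5] scr [nan nan]
top R [512.6 198.3] -153.6 [65.  25.3] scr [-20.9 -21.6]
top R [586.3  43.6] 133.0 [171.4  75.6] scr [nan nan]
scene R [570.4  49.6] 140.2 [203.4  97.1] scr [nan nan]
top R [588.6 206.8] -172.1 [59.5 19. ] scr [ -3.4 -21.4]
scene R [587.2 215.8] -174.3 [62.9 43.2] scr [-14.3 -17.8]
t 36.02 tcp [550.4 252.1 301.1] toolx yaw 5.3 TURN [-0.03  0.01  1.3 ] SHIFT mm (after turn) [-47.  -51.3 101.1] F [0.1 0.8 0.2] grip 42.7 0.0 j1,j7 [-0.53 -2.01]
```

View pics/s5.png

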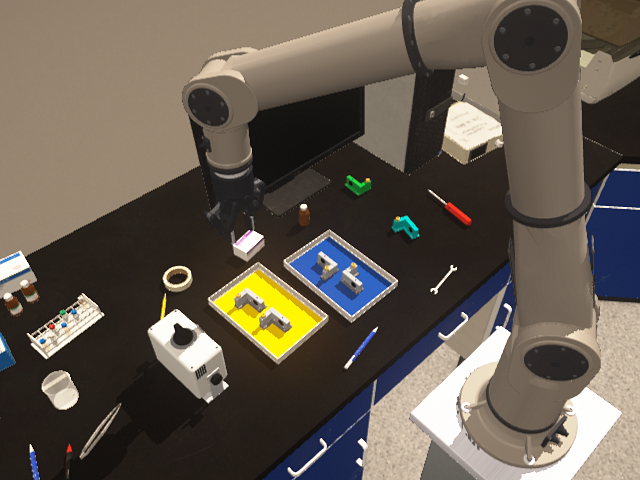

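The selector bar at (183,333) is back at three clicks from the stop. The yellow tray holds two right-hand brackets at (248,298) and (275,318), the blue tray two left-hand ones at (327,262) and (351,278). Nothing else has moved.

```bash
python3 -c "
from bench import r
print(r.hand_in())"
```

```text
the job is handed in; nothing more can be done
None
```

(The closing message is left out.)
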